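Lay out the soldering bench

TASK

Lay out the soldering bench, with front meaning the robot's side: stand the blue tip-cleaning tin on the ringed pad in front of the soldering-iron stand, the amber flux jar on the ringed pad between the circuit board and the iron stand, and the big grey solder reel flat on the ringed pad behind the circuit board. Then set the small red reel flat on top of the big one. Centre each thing on its pad, or on the reel below it, leave all of them right way up, and let go.

Things in the scene. Friction and masses are not known exactly. Their poses are not given: they have to be found in the camera images.
- tin: Tip-cleaning tin, loose: blue round tin with a yellow band, brass wool showing at the top, 62 mm diameter, 37 mm tall, about 0.12 kg, stands upright at the start. Origin at the centre of its underside, z up.
- flux_jar: Flux jar, loose: small round amber jar, 40 mm diameter and 32 mm tall with a pale label round its side, and on it a black cap of 26 mm diameter and 10 mm height (42 mm tall in all), about 0.06 kg, stands upright at the start. Origin at the centre of its underside, z up.
- big_reel: Big solder reel, loose: lies flat (axis upright), grey flanges 60 mm in diameter and 4 mm thick at bottom and top, silver winding of 54 mm diameter between, 34 mm tall, about 0.28 kg. Origin at the centre of its underside, z up.
- small_reel: Small solder reel, loose: lies flat (axis upright), red flanges 42 mm in diameter and 4 mm thick at bottom and top, silver winding of 38 mm diameter between, 28 mm tall, about 0.11 kg. Origin at the centre of its underside, z up.
- board: Green circuit board with black chips in a low clamp, fixed to the bench: 90 mm square, up to 32 mm tall. Origin at the centre of its underside; its x axis points away from the robot, turned by up to 0.2 rad. It may be on the robot's left or right; the iron stand is then on the other side.
- iron_stand: Soldering-iron stand, fixed to the bench: black base 90 mm (x) by 86 mm (y), 14 mm tall, yellow sponge at its front, a wire coil holding a soldering iron whose blue handle leans up and away from the robot to 110 mm behind the origin and 130 mm above the bench. Origin at the centre of the base's underside; its x axis points away from the robot, turned by up to 0.2 rad.
- pad_stand: Target pad in front of the iron stand (on the robot's side of it, about 103 mm from its origin): flat black rubber disc with a white ring near its rim, fixed, 74 mm diameter, 2 mm thick. Origin at the centre of its underside, its top is 2 mm higher. The three pads look alike.
- pad_mid: Target pad between the board and the iron stand, roughly midway: same disc, 74 mm diameter, 2 mm thick, fixed. Origin at the centre of its underside.
- pad_board: Target pad behind the circuit board (on its far side from the robot, about 103 mm from its origin): same disc, 74 mm diameter, 2 mm thick, fixed. Origin at the centre of its underside.

How it is judged (in metres and radians):
At the end, for the whole second after the job is handed in: Tin, flux jar and big reel rest on the stand's, the middle and the board's pad, each within 12 mm of the pad's centre; the small reel rests on the big reel within 9 mm of its axis; all four right way up (tilt under 0.12 rad) and at rest (horizontal distance between tin and pad_stand below 0.012 m and horizontal distance between flux_jar and pad_mid below 0.012 m and horizontal distance between big_reel and pad_board below 0.012 m and horizontal distance between small_reel and big_reel below 0.009 m and angle between each of tin, flux_jar, big_reel, small_reel's own z axis and vertical below 0.12 rad and linear speed of each of tin, flux_jar, big_reel, small_reel below 0.02 m/s and height (world z) of each of tin, flux_jar, big_reel below 0.007 m and z of small_reel in the frame of big_reel between 0.03 and 0.039 m); the robot touches nothing.
It also fails if it takes over 120 s, if anything falls off the work surface, if the arm or the gripper's body presses on something with over 40 N, if the wrist force passes 120 N, or if a joint passes its speed limit or range.

ROBOT

A 7-joint arm with a two-finger parallel gripper is mounted at the origin on the work surface. World frame = base frame: x ahead of the robot, y to its left, z up, the work surface at z = 0. Lengths are in mm, angles in rad, forces in N, time in s.
With the tool pointing down it reaches from about 400 to 850 mm from the base axis. Payload 4.4 kg.
Tool frame: the origin (TCP) lies at the very end of the fingers, on their centre line; the grasp point (between the pads) lies 19 mm behind it; z points along the fingers, y is the direction in which the jaws open and shut (so a half turn about z gives the same grasp; the last joint's range is limited). The gripper opens to 94 mm and grips with 3 to 60 N. Pads are 16 mm wide; open, the fingers measure 119 mm over their backs; the gripper's body (75 mm by 177 mm) begins 78 mm behind the grasp point.
Start: joints at [-1.349, 0.628, 0.038, 1.517, -0.027, 0.996, -0.02], TCP at [184.472, 623.289, 171.878] pointing down, gripper open.
Joint ranges: [-3.06, 3.06], [-0.37, 2.12], [-1.25, 1.32], [0.18, 2.47], [-1.1, 4.24], [0.23, 1.98], [-2.94, 2.94]. Speed limits (rad/s): [2.57, 2.57, 3.14, 3.14, 3.14, 3.14, 3.14].

INTERFACE

Orientations are given as a unit quaternion [x, y, z, w].
In Python, from cell import manip, imaging gives the robot as it stands.
- The arm moves only by the tool play_rows, never from a script. Its argument "moves" is a list of rows, each a list of 3 entries, a list of its own where there are three numbers: the opening, from 0 (shut) to 1 (fully open), then the shift along the tool's x, y, z in mm, then the turn, a rotation vector about the tool's x, y, z in rad. In form: [[claw, [x, y, z], [ax, ay, az]], ...]. A call has 1 to 20 rows; each row is the pose to reach, as a shift and turn from the pose measured when the call began, along the tool's axes at that moment; what a row does not reach only later rows make up. A row lasts 1/8 s, in which the tool goes at most 62.5 mm and 10.7 degrees, less where a joint would pass 70% of its speed; a pose out of reach is approached as far as the arm can. A call with a gripper value outside its range is refused whole. The fingers move at their own pace and stop on an object; "grip_force" is the grip in N (left out, the last holds). Time passes only in rows, so rows that repeat a pose let the fingers close. It gives the time, the measured TCP pose, the force and the opening at its end, in the units of the state.
- manip.get_state(): the state, without advancing time (a new reading comes with each control period).
- imaging.grab_frame(name): name is "side" or "top"; returns a dict with "color" (384x512x3 uint8, red, green, blue), "camera_matrix" (3x3 intrinsics, pixels), "rvec" (rotation vector, rad) and "tvec" (3), from world to camera coordinates, as OpenCV has them. Camera axes: x right, y down, z forward; pixel columns grow to the right and rows downward; lengths in mm; the calibration is good to about 2 mm. A picture is of the moment at which its call begins. There is no depth.
- manip.finish_job(): hands the job in, once; it reports no verdict.
The state is a dict: "time_s": time; "qpos": joint angles; "qvel": joint speeds; "joint_torque": joint torques, N m; "tool_pos": TCP position; "eef_rot": TCP orientation; "force": force on the tool from outside, world axes, zero at the start; "torque": the same for the moment, N m; "finger_gap": finger opening in mm.
Only numpy, scipy, OpenCV 4.12 (cv2) and the standard library are available. Lean on these libraries where they do the work, as an engineer would, in place of code of your own. Each camera call takes 0.05 s, during which the arm holds its last target.

## Working session

There is one attempt and no reset: what is moved stays moved. The work goes in short steps, Python scripts to look and compute and a tool call to move; the robot and the scene stay as the last step left them, time stands still between calls to the robot, and variables do not carry over. Pictures are saved under pics/ and viewed, and the job is handed in when it is done.

Besides the shell and the picture viewer there is one more tool, called after "Request:" by a JSON object that holds its "method" and its "body". play_rows: Moves the arm, as the interface text tells. Its arguments: {"type":"object","properties":{"moves":{"type":"array"},"grip_force":{"type":"number"}},"required":["moves"]}

```bash
mkdir -p pics; ls; python3 - <<'E'
from cell import manip, imaging
import cv2
print(manip.get_state())
for n in ("side","top"):
    f=imaging.grab_frame(n)
    cv2.imwrite(f"pics/{n}0.png",cv2.cvtColor(f["color"],cv2.COLOR_RGB2BGR))
    print(n,f["camera_matrix"],f["rvec"],f["tvec"])
E
```

```text
pics
{'time_s': 0.0, 'qpos': array([-1.3487923 ,  0.62934096,  0.03842525,  1.51834239, -0.02696768,
        0.99628375, -0.01999564]), 'qvel': array([-0.00066649,  0.00122528, -0.00120606,  0.00053427, -0.00086902,
        0.00141456,  0.00016264]), 'joint_torque': array([-6.52007839e-05, -5.49707115e+01,  1.14287987e+00, -1.86639315e+01,
       -5.23782964e-02,  2.35805078e-02,  1.70552084e-04]), 'tool_pos': array([184.27106801, 622.5866405 , 170.96541907]), 'eef_rot': array([ 1.43387983e-01,  9.89666118e-01, -9.21552427e-04, -1.12852417e-04]), 'force': array([ 0.77202933,  0.09255252, -0.23502908]), 'torque': array([0.02382634, 0.04435613, 0.04061322]), 'finger_gap': 94.14441937636985}
side [[400.84205975   0.         260.43538316]
 [  0.         400.84205975 197.01301359]
 [  0.           0.           1.        ]] [ 2.33958398 -0.77617872  0.26575134] [-430.3356124   261.34849737  826.98353492]
top [[419.36320879   0.         254.68660649]
 [  0.         419.36320879 193.51163957]
 [  0.           0.           1.        ]] [ 2.19041276 -2.14918701  0.07145331] [   7.41793505  554.87958934 1276.89533582]
```

View pics/side0.png

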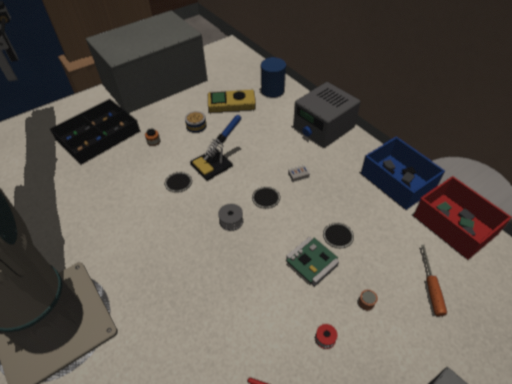

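View pics/top0.png

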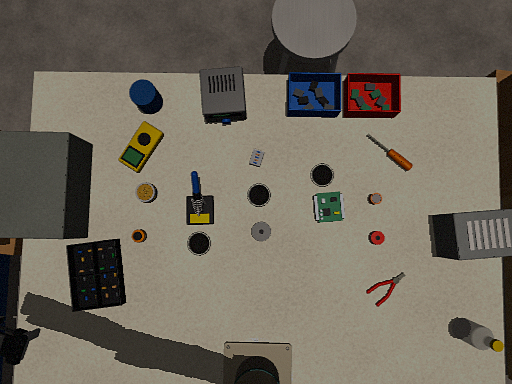

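```bash
cat > h.py <<'E'
from cell import manip, imaging
import cv2, numpy as np
def grab(n):
    f=imaging.grab_frame(n)
    return cv2.cvtColor(f["color"],cv2.COLOR_RGB2BGR),f
def proj(f,P):
    return cv2.projectPoints(np.float64(P).reshape(-1,3),f["rvec"],f["tvec"],f["camera_matrix"],None)[0].reshape(-1,2)
def back(f,uv,z):
    uv=np.float64(uv).reshape(-1,2)
    R=cv2.Rodrigues(f["rvec"])[0]; t=np.float64(f["tvec"]).ravel()
    d=np.c_[uv,np.ones(len(uv))]@np.linalg.inv(f["camera_matrix"]).T@R
    c=-R.T@t
    return c+d*((z-c[2])/d[:,2])[:,None]
def crop(im,u,v,w,h,s,name):
    c=im[max(v,0):v+h,max(u,0):u+w]
    cv2.imwrite("pics/"+name+".png",cv2.resize(c,None,fx=s,fy=s,interpolation=cv2.INTER_CUBIC))
E
python3 - <<'E'
from h import *
im=cv2.imread("pics/top0.png"); crop(im,120,150,150,110,5,"t1"); crop(im,235,150,160,110,5,"t2")
im=cv2.imread("pics/side0.png"); crop(im,120,80,170,150,4,"s1");crop(im,230,200,150,150,4,"s2")
E
```

```text
(no output)
```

View pics/t1.png

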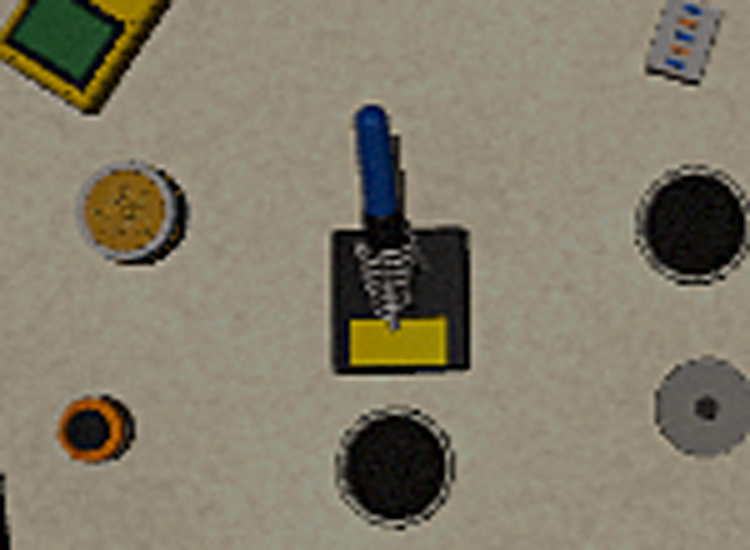

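View pics/t2.png

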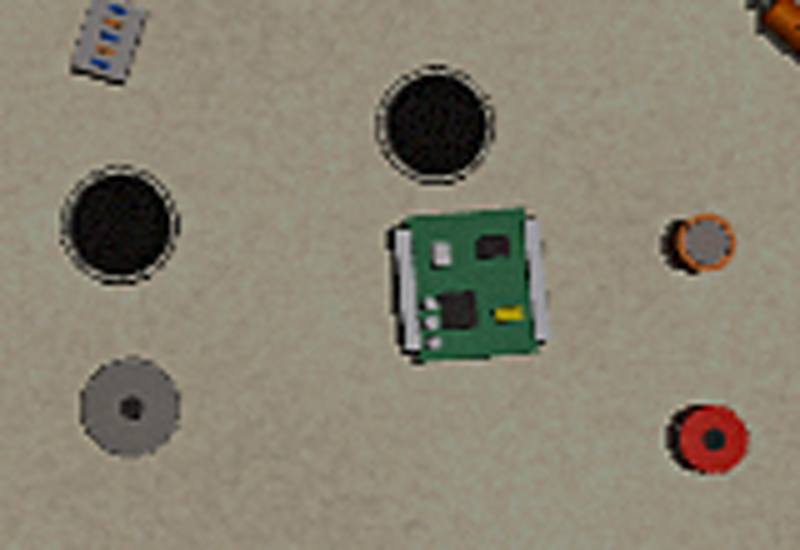

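View pics/s1.png

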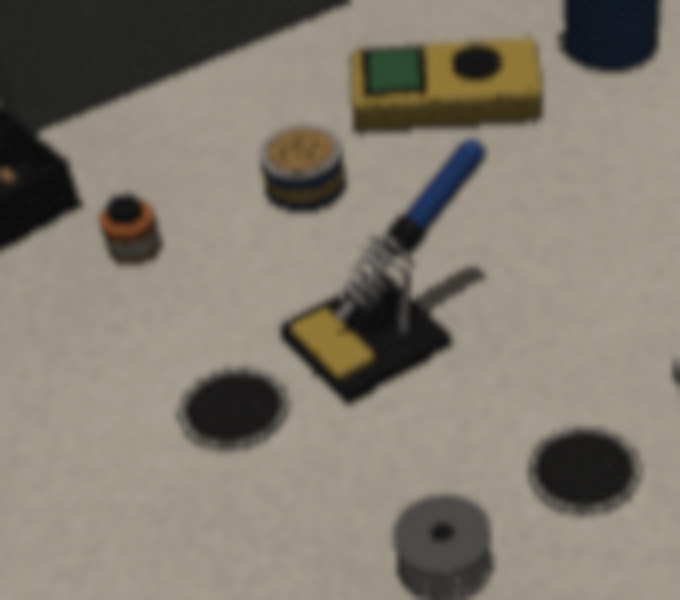

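View pics/s2.png

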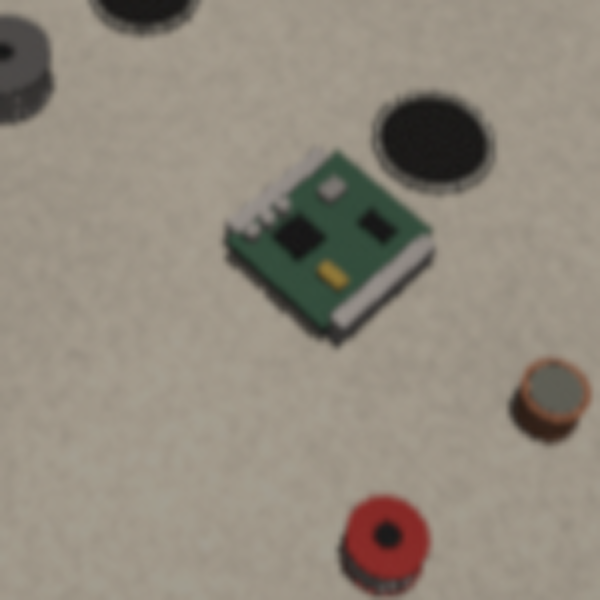

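```bash
python3 - <<'E'
from h import *
_,ft=grab("top");_,fs=grab("side")
pt=lambda u,v,ou,ov,s:((u+.5)/s-.5+ou,(v+.5)/s-.5+ov)
T=dict(tin=(pt(127,211,120,150,5),37),jar=(pt(90,429,120,150,5),42),pstand=(pt(395,467,120,150,5),2),big=(pt(706,408,120,150,5),34),pmid=(pt(694,225,120,150,5),2),
 pboard=(pt(436,125,235,150,5),2),pmid2=(pt(120,225,235,150,5),2),big2=(pt(131,408,235,150,5),34),small=(pt(714,439,235,150,5),28))
S=dict(tin=pt(302,150,120,80,4),jar=pt(125,208,120,80,4),pstand=pt(233,408,120,80,4),big=pt(442,532,120,80,4),pmid=pt(584,470,120,80,4),pboard=pt(434,142,230,200,4),small=pt(388,535,230,200,4))
for k,(p,z) in T.items():
    a=back(ft,p,z)[0]; print(k,a.round(1), np.hypot(a[0],a[1]).round(), back(fs,S[k],z)[0].round(1) if k in S else '')
for n,p,z in (("board",pt(470,287,235,150,5),25),("stand",pt(400,302,120,150,5),14)): print(n,back(ft,p,z)[0].round(1))
print(back(ft,[pt(371,112,120,150,5)],130).round(1))
E
```

```text
tin [552.6 356.   37. ] 657.0 [556.6 354.8  37. ]
jar [418.6 371.6  42. ] 560.0 [420.2 369.7  42. ]
pstand [397.9 190.7   2. ] 441.0 [400.2 189.4   2. ]
big [438.7  -3.2  34. ] 439.0 [442.1  -3.9  34. ]
pmid [553.2   6.6   2. ] 553.0 [555.4   4.8   2. ]
pboard [ 620.2 -192.2    2. ] 649.0 [ 622.6 -193.8    2. ]
pmid2 [553.2   6.    2. ] 553.0 
big2 [438.7  -3.2  34. ] 439.0 
small [ 426.9 -358.7   28. ] 558.0 [ 429.9 -359.4   28. ]
board [ 517.  -210.5   25. ]
stand [500.7 189.   14. ]
[[604.3 191.6 130. ]]
```

```bash
python3 - <<'E'
from h import *
_,ft=grab("top");_,fs=grab("side")
print(back(fs,[(133,108),(206,72),(140,130),(110,104)],0).round())
print(back(ft,[(92,137),(84,238),(69,238),(121,240),(126,300)],0).round())
print(back(ft,[(92,137),(84,238),(69,238)],120).round())
im=cv2.imread("pics/side0.png"); crop(im,40,0,200,160,4,"s3")
im=cv2.imread("pics/top0.png"); crop(im,0,100,180,150,4,"t3")
E
```

```text
[[441. 558.   0.]
 [733. 589.   0.]
 [412. 446.   0.]
 [390. 623.   0.]]
[[729. 545.   0.]
 [406. 553.   0.]
 [405. 601.   0.]
 [402. 436.   0.]
 [217. 412.   0.]]
[[704. 495. 120.]
 [410. 502. 120.]
 [409. 546. 120.]]
```

View pics/s3.png

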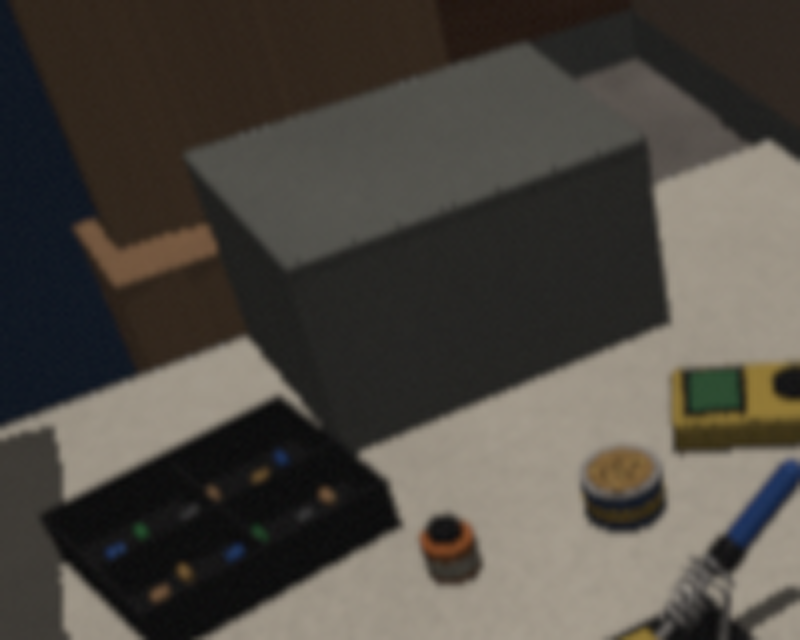

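View pics/t3.png

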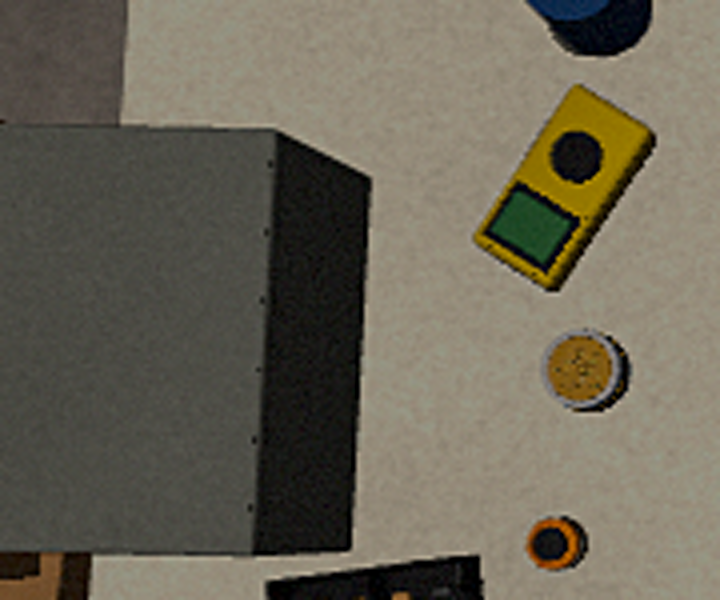

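```bash
cat >> h.py <<'E'
from scipy.spatial.transform import Rotation as Ro
def rel(*P):
    s=manip.get_state(); R=Ro.from_quat(s["eef_rot"]).as_matrix()
    print("t",round(s["time_s"],2),"pos",s["tool_pos"].round(1),"gap",round(s["finger_gap"],1),"F",s["force"].round(1),"yawY",np.degrees(np.arctan2(R[1,1],R[0,1])).round(1),"tilt",np.degrees(np.arccos(-R[2,2])).round(2),"q",s["qpos"].round(2))
    for p in P: print(p,"->",(R.T@(np.float64(p)-s["tool_pos"])).round(1))
E
python3 - <<'E'
from h import *
rel((230,480,171),(419.5,370.5,171),(419.5,370.5,70),(419.5,370.5,6))
E
```

```text
t 0.3 pos [184.4 623.1 171.6] gap 93.9 F [ 0.  -0.6  0.4] yawY 73.5 tilt 0.03 q [-1.35  0.63  0.04  1.52 -0.03  1.   -0.02]
(230, 480, 171) -> [ -84.3 -124.2    0.6]
(419.5, 370.5, 171) -> [-297.1 -175.4    0.7]
(419.5, 370.5, 70) -> [-297.1 -175.4  101.7]
(419.5, 370.5, 6) -> [-297.1 -175.3  165.7]
```

Request:
{"method": "play_rows", "body": {"grip_force": 20, "moves": [[0.66, [-28, -41, 0], [0, 0, 0]], [0.66, [-56, -83, 0], [0, 0, 0]], [0.66, [-84, -124, 0], [0, 0, 0]], [0.66, [-126, -134, 0], [0, 0, 0]], [0.66, [-170, -144, 0], [0, 0, 0]], [0.66, [-213, -155, 0], [0, 0, 0]], [0.66, [-255, -165, 0], [0, 0, 0]], [0.66, [-297, -175, 0], [0, 0, 0]], [0.66, [-297, -175, 30], [0, 0, 0]], [0.66, [-297, -175, 60], [0, 0, 0]], [0.66, [-297, -175, 90], [0, 0, 0]], [0.66, [-297, -175, 101], [0, 0, 0]], [0.66, [-297, -175, 101], [0, 0, 0]], [0.66, [-297, -175, 101], [0, 0, 0]]]}}

```text
time_s: 2.05
tool_pos: [420.2, 371.6, 71.7]
eef_rot: [0.143, 0.99, 0.0, 0.001]
force: [0.6, 0.1, 0.4]
finger_gap: 62.0
```

```bash
python3 - <<'E'
from h import *
rel((419.5,370.5,6))
im,f=grab("side"); crop(im,80,40,200,150,4,"a1")
im,f=grab("top"); crop(im,80,140,200,150,4,"a2")
E
```

```text
t 2.05 pos [420.2 371.6  71.7] gap 62.0 F [0.6 0.1 0.4] yawY 73.5 tilt 0.09 q [-0.8   0.63  0.04  1.87 -0.04  0.64  0.55]
(419.5, 370.5, 6) -> [ 0.4 -1.3 65.7]
```

View pics/a1.png

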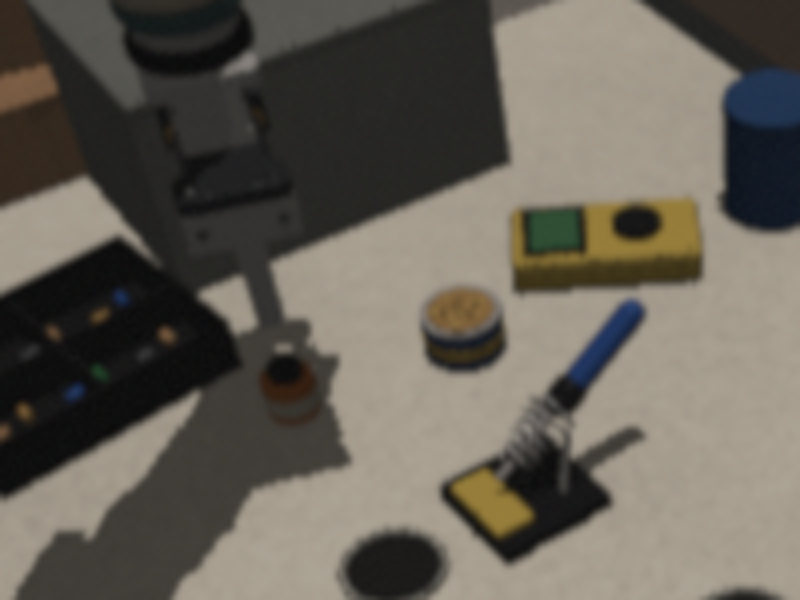

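View pics/a2.png

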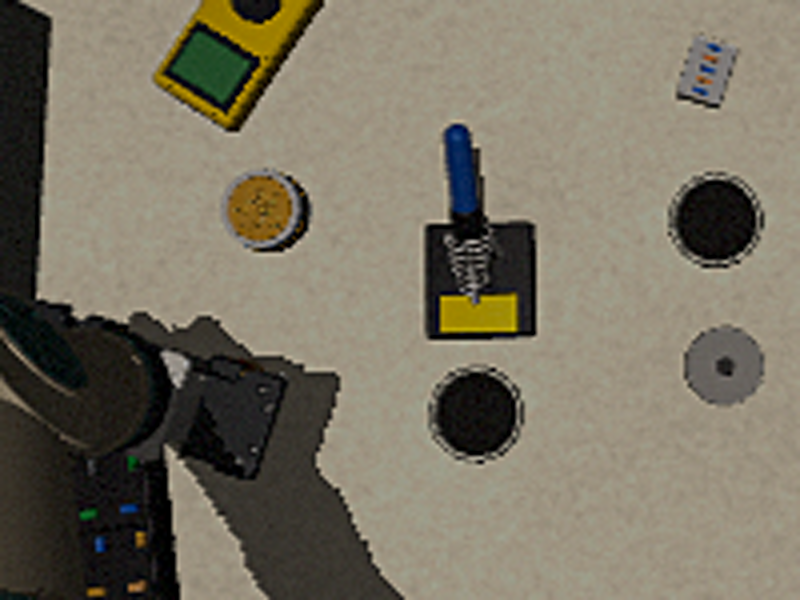

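Request:
{"method": "play_rows", "body": {"grip_force": 20, "moves": [[0.66, [0, -1, 20], [0, 0, 0]], [0.66, [0, -1, 42], [0, 0, 0]], [0.66, [0, -1, 58], [0, 0, 0]], [0.66, [0, -1, 66], [0, 0, 0]], [0.66, [0, -1, 66], [0, 0, 0]], [0.66, [0, -1, 66], [0, 0, 0]], [0.3, [0, -1, 66], [0, 0, 0]], [0.3, [0, -1, 66], [0, 0, 0]], [0.3, [0, -1, 66], [0, 0, 0]], [0.3, [0, -1, 66], [0, 0, 0]], [0.3, [0, -1, 66], [0, 0, 0]]]}}

```text
time_s: 3.52
tool_pos: [420.3, 371.3, 6.0]
eef_rot: [0.143, 0.99, 0.001, 0.001]
force: [0.1, 0.9, 0.9]
finger_gap: 28.6
```

```bash
python3 - <<'E'
from h import *
rel((419.5,370.5,170),(554,5.5,170),(554,5.5,40),(554,5.5,8))
E
```

```text
t 3.52 pos [420.3 371.3   6. ] gap 28.6 F [0.1 0.9 0.9] yawY 73.5 tilt 0.16 q [-0.79  0.74  0.03  1.9  -0.04  0.5   0.55]
(419.5, 370.5, 170) -> [   0.3   -0.6 -164. ]
(554, 5.5, 170) -> [-232.2 -312.5 -164.4]
(554, 5.5, 40) -> [-232.  -312.8  -34.4]
(554, 5.5, 8) -> [-231.9 -312.9   -2.4]
```

```bash
python3 - <<'E'
from h import *
im,f=grab("side"); crop(im,100,80,100,80,8,"b1"); print(proj(f,[manip.get_state()["tool_pos"]]))
im,f=grab("top"); crop(im,80,160,130,100,6,"b2"); print(proj(f,[manip.get_state()["tool_pos"]]))
E
```

```text
[[153.40122307 140.784236  ]]
[[141.21379223 234.71298806]]
```

View pics/b1.png

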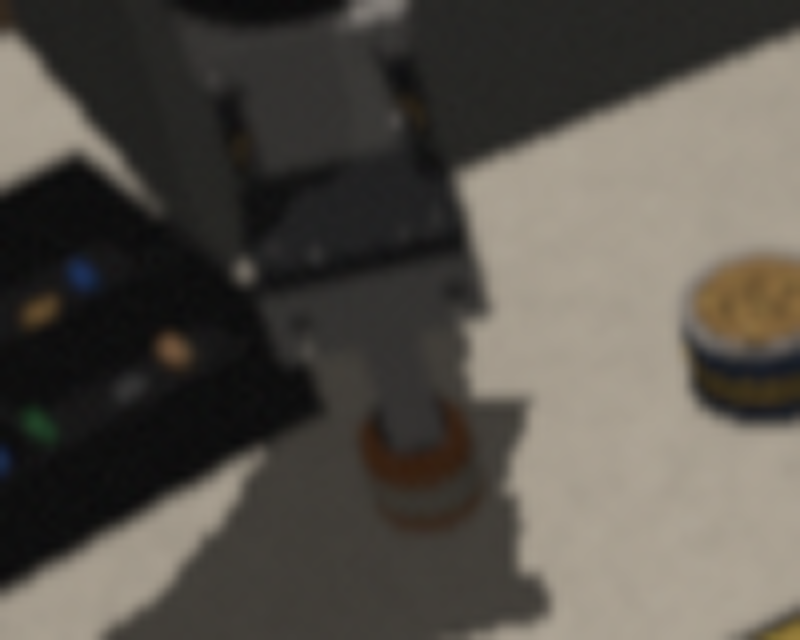

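View pics/b2.png

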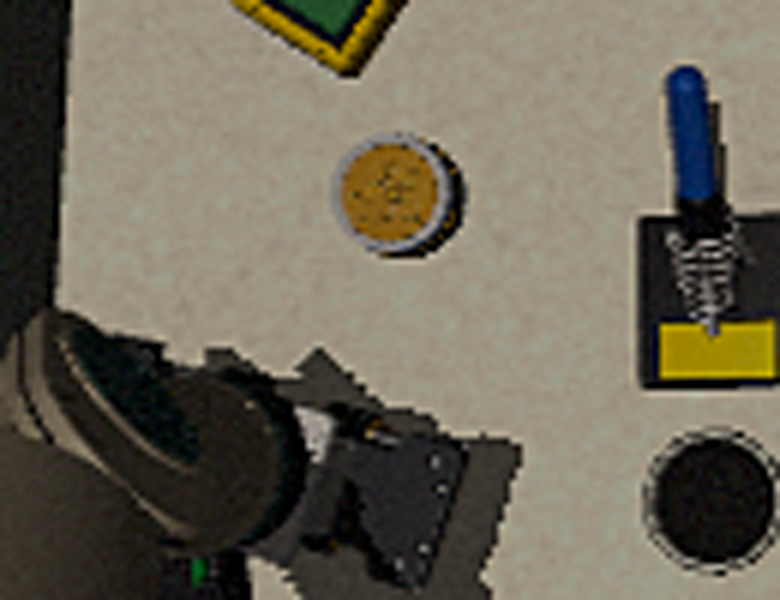

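```bash
python3 - <<'E'
from h import *
im,f=grab("side"); R=cv2.Rodrigues(f["rvec"])[0]; print("cam",-R.T@f["tvec"].ravel())
y=np.array([.284,.959,0]);x=np.array([.959,-.284,0])
s=manip.get_state(); print(s["force"],s["joint_torque"].round(2))
for z in (6,20,33,45,60):
    p=np.array([420.3,371.3,z])
    print(z,((proj(f,[p-y*14.3-x*8,p-y*14.3+x*8,p-y*26.8-x*8,p-y*26.8+x*8,p+y*14.3+x*8])-[100,80])*8).round().tolist())
print("jar", ((proj(f,[(419.5,370.5,0),(419.5,370.5,32),(419.5,370.5,42)])-[100,80])*8).round().tolist())
im,f=grab("side"); crop(im,130,110,50,50,14,"b3")
E
```

```text
cam [ 158.09488332 -525.75307189  797.48558524]
[0.58442392 0.92687692 1.33201228] [  0.28 -51.3    1.48  -9.84   0.08   0.39   0.  ]
6 [[412.0, 516.0], [456.0, 506.0], [418.0, 539.0], [463.0, 528.0], [442.0, 456.0]]
20 [[404.0, 487.0], [448.0, 477.0], [410.0, 510.0], [454.0, 499.0], [434.0, 427.0]]
33 [[396.0, 460.0], [440.0, 449.0], [402.0, 482.0], [447.0, 472.0], [426.0, 400.0]]
45 [[388.0, 434.0], [433.0, 424.0], [394.0, 457.0], [440.0, 446.0], [419.0, 374.0]]
60 [[378.0, 402.0], [424.0, 391.0], [384.0, 424.0], [430.0, 413.0], [409.0, 342.0]]
jar [[430.0, 500.0], [411.0, 434.0], [404.0, 413.0]]
```

View pics/b3.png

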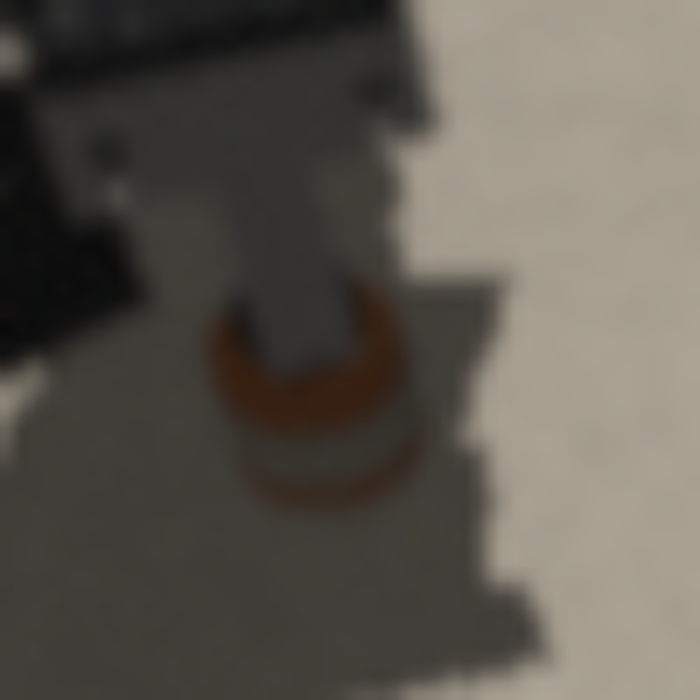

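```bash
python3 - <<'E'
from h import *
im,f=grab("side")
y=np.array([.284,.959,0]);x=np.array([.959,-.284,0])
for z in (71.7,90,108,125):
    p=np.array([420.2,371.6,z])
    print(z,((proj(f,[p-y*31-x*8,p-y*31+x*8,p-y*43.5-x*8,p-y*43.5+x*8, p+y*31-x*8,p+y*31+x*8])-[80,40])*4).round().tolist())
ft=imaging.grab_frame("top")
E
```

```text
71.7 [[269.0, 363.0], [292.0, 357.0], [272.0, 374.0], [296.0, 369.0], [254.0, 309.0], [277.0, 304.0]]
90 [[263.0, 342.0], [286.0, 337.0], [266.0, 353.0], [290.0, 348.0], [248.0, 288.0], [271.0, 283.0]]
108 [[257.0, 321.0], [281.0, 316.0], [260.0, 332.0], [284.0, 327.0], [242.0, 267.0], [265.0, 262.0]]
125 [[251.0, 301.0], [275.0, 295.0], [254.0, 312.0], [278.0, 307.0], [236.0, 247.0], [259.0, 242.0]]
```

Request:
{"method": "play_rows", "body": {"moves": [[0.66, [0, 0, 0], [0, 0, 0]], [0.66, [0, 0, 0], [0, 0, 0]], [0.66, [0, 0, -30], [0, 0, 0]], [0.66, [0, 0, -70], [0, 0, 0]], [0.66, [-40, -50, -100], [0, 0, 0]], [0.66, [-80, -100, -100], [0, 0, 0]], [0.9, [-120, -150, -100], [0, 0, 0]], [0.9, [-120, -150, -100], [0, 0, 0]], [0.9, [-120, -150, -100], [0, 0, 0]], [0.9, [-120, -150, -100], [0, 0, 0]]]}}

```text
time_s: 5.08
tool_pos: [491.5, 195.0, 105.6]
eef_rot: [0.142, 0.99, 0.001, 0.0]
force: [-0.2, -0.6, 0.1]
finger_gap: 84.3
```

```bash
python3 - <<'E'
from h import *
rel()
p=manip.get_state()["tool_pos"]
for n in ("side","top"):
    im,f=grab(n); cv2.imwrite(f"pics/c_{n}.png",im); 
    q=proj(f,[p])[0]; print(n,q); u,v=int(q[0])-60,int(q[1])-70
    print(u,v); crop(im,u,v,120,100,6,"c"+n)
E
```

```text
t 5.08 pos [491.5 195.  105.6] gap 84.3 F [-0.2 -0.6  0.1] yawY 73.7 tilt 0.13 q [-0.44  0.55  0.02  1.93 -0.02  0.67  0.87]
side [201.25253109 137.46713878]
141 67
top [192.76331633 211.71065151]
132 141
```

View pics/cside.png

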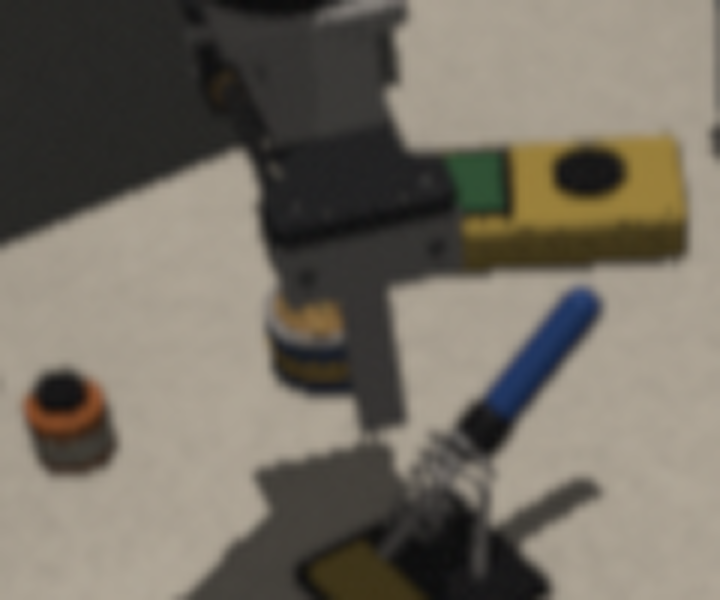

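View pics/ctop.png

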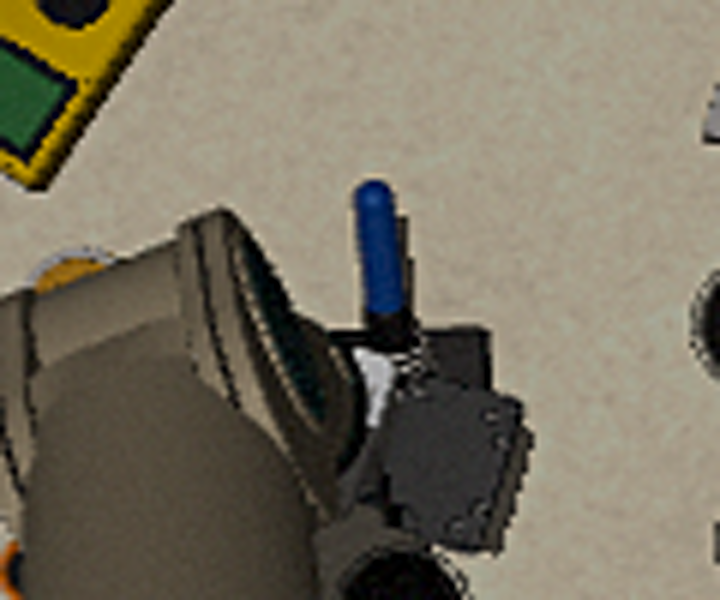

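```bash
python3 - <<'E'
from h import *
s=manip.get_state(); R=Ro.from_quat(s["eef_rot"]).as_matrix(); p=s["tool_pos"]
_,fs=grab("side");_,ft=grab("top")
def show(f,o,pts): print(((proj(f,[p+R@np.float64(q) for q in pts])-o)*6+2.5).round().tolist())
for dz in (0,-18,-36):
    show(fs,[141,67],[(-8,-42,dz),(8,-42,dz),(-8,-54.5,dz),(8,-54.5,dz),(-8,42,dz),(8,42,dz)])
print("body bottom corners side/top")
for b in (-97,-133):
  C=[(37,-88,b),(-37,-88,b),(-37,88,b),(37,88,b)]
  show(fs,[141,67],C); show(ft,[132,141],C)
E
```

```text
[[408.0, 484.0], [371.0, 493.0], [416.0, 503.0], [379.0, 513.0], [357.0, 361.0], [322.0, 369.0]]
[[404.0, 452.0], [366.0, 461.0], [412.0, 471.0], [374.0, 481.0], [352.0, 329.0], [316.0, 337.0]]
[[399.0, 419.0], [360.0, 428.0], [407.0, 438.0], [368.0, 448.0], [347.0, 296.0], [310.0, 304.0]]
body bottom corners side/top
[[296.0, 402.0], [486.0, 355.0], [367.0, 100.0], [195.0, 138.0]]
[[494.0, 557.0], [545.0, 398.0], [171.0, 280.0], [119.0, 438.0]]
[[281.0, 326.0], [478.0, 279.0], [356.0, 25.0], [179.0, 63.0]]
[[485.0, 558.0], [538.0, 393.0], [151.0, 272.0], [97.0, 435.0]]
```

View pics/c_side.png

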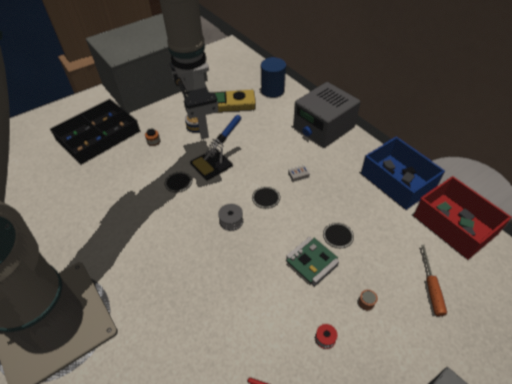

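View pics/c_top.png

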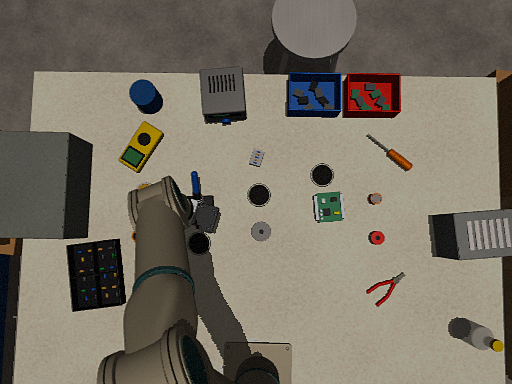

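```bash
python3 - <<'E'
from h import *
rel((419.5,370.5,106),(419.5,370.5,40),(419.5,370.5,-24))
E
```

```text
t 5.28 pos [491.8 194.3 105.6] gap 84.9 F [-0.3  0.4  0.4] yawY 73.7 tilt 0.11 q [-0.44  0.55  0.02  1.93 -0.02  0.67  0.87]
(419.5, 370.5, 106) -> [118.9 148.7  -0.2]
(419.5, 370.5, 40) -> [119.  148.6  65.8]
(419.5, 370.5, -24) -> [119.  148.5 129.8]
```

Request:
{"method": "play_rows", "body": {"moves": [[0.7, [0, 0, -20], [0, 0, 0]], [0.66, [40, 50, -20], [0, 0, 0]], [0.66, [80, 100, -20], [0, 0, 0]], [0.66, [119, 149, 0], [0, 0, 0]], [0.66, [119, 149, 35], [0, 0, 0]], [0.66, [119, 149, 65], [0, 0, 0]], [0.66, [119, 149, 90], [0, 0, 0]], [0.66, [119, 149, 110], [0, 0, 0]], [0.66, [119, 149, 124], [0, 0, 0]], [0.66, [119, 149, 128], [0, 0, 0]], [0.66, [119, 149, 128], [0, 0, 0]]]}}

```text
time_s: 6.65
tool_pos: [419.8, 371.3, -22.0]
eef_rot: [0.142, 0.99, 0.001, 0.001]
force: [-0.0, -0.5, 0.5]
finger_gap: 61.7
```

```bash
python3 - <<'E'
from h import *
rel()
im,f=grab("side"); crop(im,110,80,90,80,8,"d1")
E
```

```text
t 6.65 pos [419.8 371.3 -22. ] gap 61.7 F [-0.  -0.5  0.5] yawY 73.7 tilt 0.13 q [-0.79  0.78  0.02  1.91 -0.03  0.44  0.54]
```

View pics/d1.png

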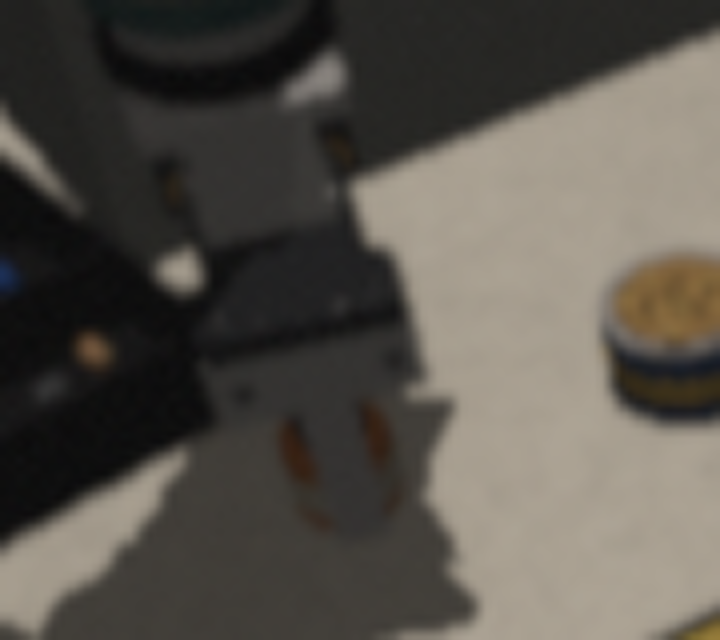

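Request:
{"method": "play_rows", "body": {"moves": [[0.66, [0, 0, 3], [0, 0, 0]], [0.66, [0, 0, 6], [0, 0, 0]], [0.66, [0, 0, 6], [0, 0, 0]], [0.66, [0, 0, 6], [0, 0, 0]]]}}

```text
time_s: 7.2
tool_pos: [420.0, 371.4, -27.6]
eef_rot: [0.142, 0.99, 0.001, 0.001]
force: [-0.2, 0.2, -0.2]
finger_gap: 61.7
```

Request:
{"method": "play_rows", "body": {"moves": [[0.66, [0, 0, 2], [0, 0, 0]], [0.66, [0, 0, 4], [0, 0, 0]], [0.66, [0, 0, 4], [0, 0, 0]]]}}

```text
time_s: 7.58
tool_pos: [419.9, 371.3, -31.9]
eef_rot: [0.142, 0.99, 0.001, 0.001]
force: [0.3, -0.4, -0.1]
finger_gap: 61.9
```

Request:
{"method": "play_rows", "body": {"moves": [[0.66, [0, 0, 2], [0, 0, 0]], [0.66, [0, 0, 2], [0, 0, 0]], [0.66, [0, 0, 3], [0, 0, 0]], [0.66, [0, 0, 3], [0, 0, 0]]]}}

```text
time_s: 8.07
tool_pos: [420.1, 371.4, -33.4]
eef_rot: [0.142, 0.99, 0.001, 0.001]
force: [-1.5, -1.7, 13.5]
finger_gap: 62.2
```

Request:
{"method": "play_rows", "body": {"grip_force": 20, "moves": [[0.66, [0, 0, -5], [0, 0, 0]], [0.66, [0, 0, -5], [0, 0, 0]], [0.3, [0, 0, -5], [0, 0, 0]], [0.3, [0, 0, -5], [0, 0, 0]], [0.3, [0, 0, -5], [0, 0, 0]], [0.3, [0, 0, -5], [0, 0, 0]], [0.3, [0, 0, -5], [0, 0, 0]]]}}

```text
time_s: 8.95
tool_pos: [420.0, 371.3, -28.4]
eef_rot: [0.142, 0.99, 0.001, 0.001]
force: [-0.3, -0.2, -1.2]
finger_gap: 39.5
```

```bash
python3 - <<'E'
from h import *
rel((419.5,370.5,120),(554,5.5,120),(554,5.5,10),(554,5.5,-25))
im,f=grab("side"); crop(im,110,80,90,80,8,"d2")
E
```

```text
t 8.95 pos [420.  371.3 -28.4] gap 39.5 F [-0.3 -0.2 -1.2] yawY 73.7 tilt 0.17 q [-0.79  0.79  0.02  1.92 -0.03  0.43  0.54]
(419.5, 370.5, 120) -> [ 1.000e-01 -6.000e-01 -1.484e+02]
(554, 5.5, 120) -> [-231.7 -313.  -149. ]
(554, 5.5, 10) -> [-231.5 -313.3  -39. ]
(554, 5.5, -25) -> [-231.5 -313.4   -4. ]
```

View pics/d2.png

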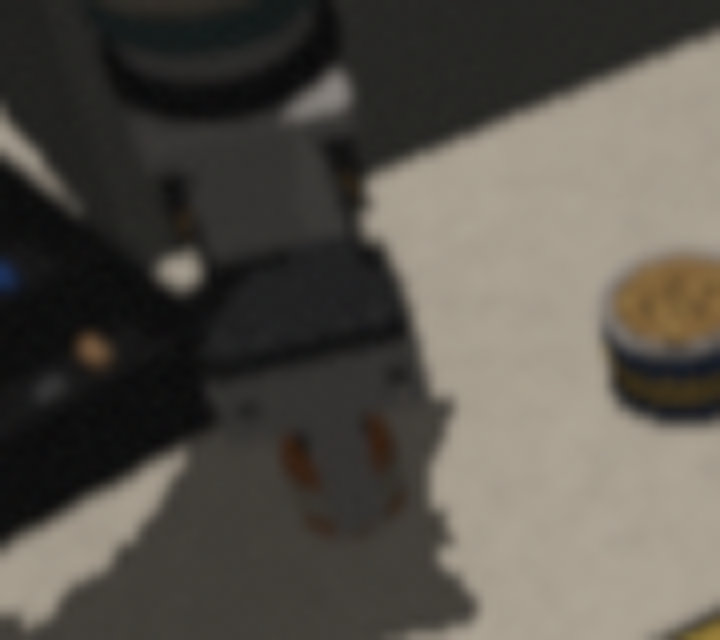

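Request:
{"method": "play_rows", "body": {"moves": [[0.3, [0, 0, -20], [0, 0, 0]], [0.3, [0, 0, -60], [0, 0, 0]], [0.3, [0, 0, -105], [0, 0, 0]], [0.3, [0, 0, -150], [0, 0, 0]], [0.3, [-15, -20, -168], [0, 0, 0]], [0.3, [-45, -60, -168], [0, 0, 0]], [0.3, [-75, -101, -168], [0, 0, 0]], [0.3, [-105, -142, -168], [0, 0, 0]], [0.3, [-135, -183, -168], [0, 0, 0]], [0.3, [-165, -223, -168], [0, 0, 0]], [0.3, [-195, -264, -168], [0, 0, 0]], [0.3, [-222, -300, -168], [0, 0, 0]], [0.3, [-231, -313, -160], [0, 0, 0]], [0.3, [-231, -313, -130], [0, 0, 0]], [0.3, [-231, -313, -95], [0, 0, 0]], [0.3, [-231, -313, -60], [0, 0, 0]], [0.3, [-231, -313, -39], [0, 0, 0]], [0.3, [-231, -313, -39], [0, 0, 0]], [0.3, [-231, -313, -39], [0, 0, 0]]]}}

```text
time_s: 11.38
tool_pos: [553.9, 6.7, 10.6]
eef_rot: [0.142, 0.99, 0.001, 0.001]
force: [0.2, 0.1, -0.3]
finger_gap: 39.4
```

```bash
python3 - <<'E'
from h import *
rel((554,5.5,-25.5))
im,f=grab("side"); crop(im,215,140,100,80,8,"d3")
im,f=grab("top"); crop(im,210,150,100,80,8,"d4")
E
```

```text
t 11.38 pos [553.9   6.7  10.6] gap 39.4 F [ 0.2  0.1 -0.3] yawY 73.7 tilt 0.21 q [-0.07  0.72  0.01  1.92 -0.03  0.49  1.25]
(554, 5.5, -25.5) -> [-0.4 -1.2 36.1]
```

View pics/d3.png

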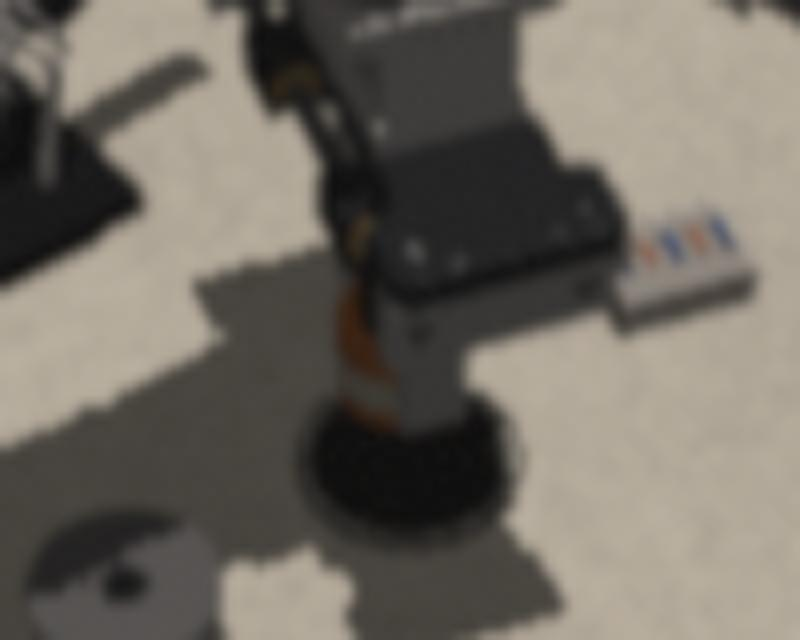

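Request:
{"method": "play_rows", "body": {"moves": [[0.3, [0, -1, 15], [0, 0, 0]], [0.3, [0, -1, 28], [0, 0, 0]], [0.3, [0, -1, 34], [0, 0, 0]], [0.3, [0, -1, 36], [0, 0, 0]], [0.3, [0, -1, 36], [0, 0, 0]], [0.3, [0, -1, 36], [0, 0, 0]], [0.45, [0, -1, 36], [0, 0, 0]], [0.6, [0, -1, 36], [0, 0, 0]], [0.6, [0, -1, 36], [0, 0, 0]], [0.6, [0, -1, 36], [0, 0, 0]], [0.6, [0, -1, 20], [0, 0, 0]], [0.6, [0, -1, -20], [0, 0, 0]], [0.6, [0, -1, -65], [0, 0, 0]], [0.6, [0, -1, -110], [0, 0, 0]], [0.6, [0, -1, -130], [0, 0, 0]]]}}

```text
time_s: 13.35
tool_pos: [555.2, 5.0, 145.0]
eef_rot: [0.142, 0.99, 0.002, 0.004]
force: [-0.7, -0.3, -0.4]
finger_gap: 56.5
```

```bash
python3 - <<'E'
from h import *
rel((470,200,142),(554.5,355.5,100),(554.5,355.5,40),(554.5,355.5,-28))
im,f=grab("side"); crop(im,215,140,100,80,8,"d3")
E
```

```text
t 13.35 pos [555.2   5.  145. ] gap 56.5 F [-0.7 -0.3 -0.4] yawY 73.7 tilt 0.54 q [-0.08  0.52  0.03  1.83 -0.02  0.79  1.25]
(470, 200, 142) -> [136.6 163.1   2.7]
(554.5, 355.5, 100) -> [ 99.6 335.9  45.9]
(554.5, 355.5, 40) -> [100.  335.6 105.9]
(554.5, 355.5, -28) -> [100.6 335.2 173.9]
```

View pics/d3.png

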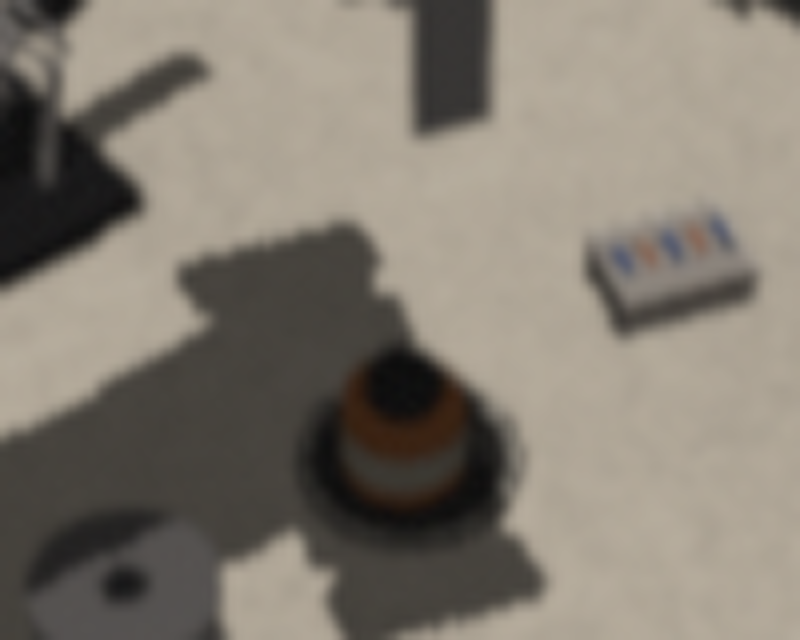

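Request:
{"method": "play_rows", "body": {"moves": [[0.7, [8, 25, 0], [0, 0, 0]], [0.8, [20, 67, 0], [0, 0, 0]], [0.9, [34, 112, 0], [0, 0, 0]], [0.9, [47, 157, 0], [0, 0, 0]], [0.9, [60, 202, 0], [0, 0, 0]], [0.9, [74, 247, 0], [0, 0, 0]], [0.9, [87, 292, 0], [0, 0, 0]], [0.9, [98, 330, 0], [0, 0, 0]], [0.9, [100, 336, 20], [0, 0, 0]], [0.9, [100, 336, 55], [0, 0, 0]], [0.9, [100, 336, 90], [0, 0, 0]], [0.9, [100, 336, 105], [0, 0, 0]], [0.9, [100, 336, 105], [0, 0, 0]], [0.9, [100, 336, 105], [0, 0, 0]]]}}

```text
time_s: 15.15
tool_pos: [557.0, 356.0, 43.7]
eef_rot: [0.142, 0.99, 0.003, 0.006]
force: [-0.1, -0.2, 0.1]
finger_gap: 84.6
```

```bash
python3 - <<'E'
from h import *
rel((554.5,355.5,-28))
im,f=grab("side"); crop(im,150,60,100,80,8,"e1")
im,f=grab("top"); crop(im,225,160,70,60,11,"e2")
E
```

```text
t 15.15 pos [557.  356.   43.7] gap 84.6 F [-0.1 -0.2  0.1] yawY 73.6 tilt 0.8 q [-0.63  0.78  0.03  1.61 -0.03  0.74  0.7 ]
(554.5, 355.5, -28) -> [ 3.1 -1.8 71.7]
```

View pics/e1.png

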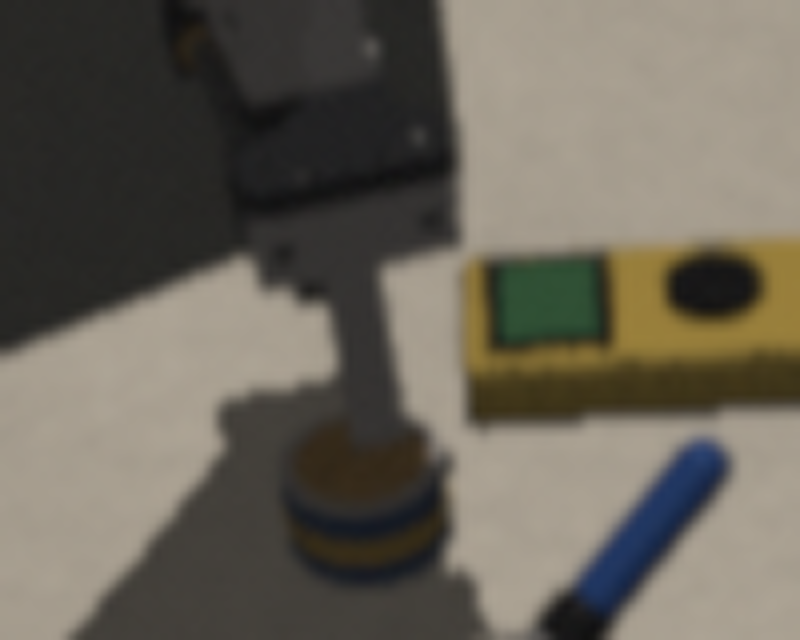

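View pics/e2.png

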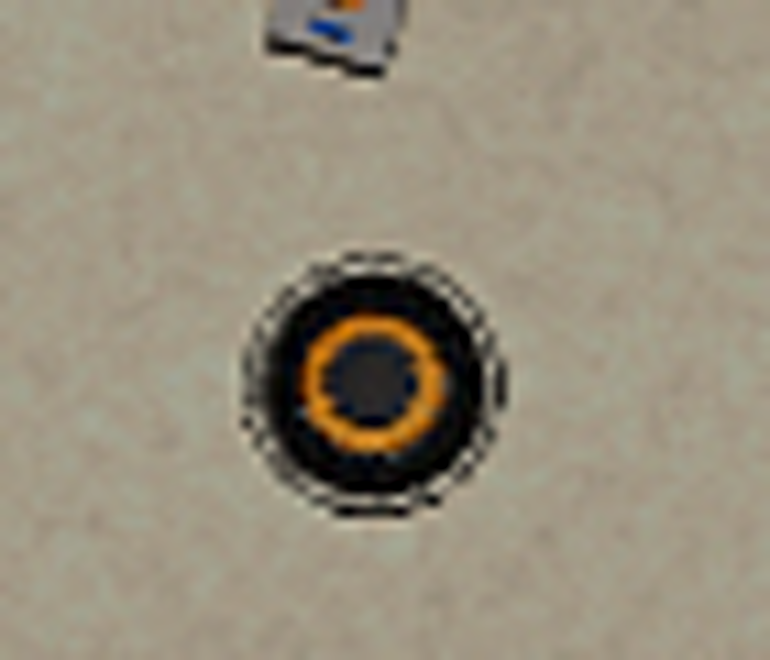

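```bash
cat >> h.py <<'E'
def fix():
    R=Ro.from_quat(manip.get_state()["eef_rot"]).as_matrix()
    a=np.radians(73.6); y=np.array([np.cos(a),np.sin(a),0]); z=np.array([0,0,-1.]); x=np.cross(y,z)
    print("turn",Ro.from_matrix(R.T@np.c_[x,y,z]).as_rotvec().round(4))
E
python3 - <<'E'
from h import *
fix()
E
```

```text
turn [0.0079 0.012  0.001 ]
```

Request:
{"method": "play_rows", "body": {"grip_force": 25, "moves": [[0.9, [3, -2, 15], [0.008, 0.012, 0]], [0.9, [3, -2, 35], [0.008, 0.012, 0]], [0.9, [3, -2, 55], [0.008, 0.012, 0]], [0.9, [3, -2, 68], [0.008, 0.012, 0]], [0.9, [3, -2, 72], [0.008, 0.012, 0]], [0.9, [3, -2, 72], [0.008, 0.012, 0]], [0.5, [3, -2, 72], [0.008, 0.012, 0]], [0.5, [3, -2, 72], [0.008, 0.012, 0]], [0.5, [3, -2, 72], [0.008, 0.012, 0]], [0.5, [3, -2, 72], [0.008, 0.012, 0]]]}}

```text
time_s: 16.5
tool_pos: [555.0, 356.1, -27.5]
eef_rot: [0.142, 0.99, 0.0, 0.0]
force: [-1.3, 0.6, 3.2]
finger_gap: 61.6
```

```bash
python3 - <<'E'
from h import *
rel((500,310,60),(399,190,60),(399,190,10),(399,190,-25)); fix()
E
```

```text
t 16.5 pos [555.  356.1 -27.5] gap 61.6 F [-1.3  0.6  3.2] yawY 73.7 tilt 0.07 q [-0.63  0.89  0.02  1.63 -0.03  0.63  0.7 ]
(500, 310, 60) -> [ 39.7 -59.6 -87.6]
(399, 190, 60) -> [ 102.9 -203.2  -87.7]
(399, 190, 10) -> [ 102.9 -203.2  -37.7]
(399, 190, -25) -> [ 102.9 -203.3   -2.7]
turn [0.001  0.0006 0.0011]
```

Request:
{"method": "play_rows", "body": {"moves": [[0.5, [0, 0, -20], [0, 0, 0]], [0.5, [0, 0, -60], [0, 0, 0]], [0.5, [0, 0, -100], [0, 0, 0]], [0.5, [10, -20, -115], [0, 0, 0]], [0.5, [30, -60, -115], [0, 0, 0]], [0.5, [52, -102, -115], [0, 0, 0]], [0.5, [74, -146, -115], [0, 0, 0]], [0.5, [95, -188, -115], [0, 0, 0]], [0.5, [103, -203, -100], [0, 0, 0]], [0.5, [103, -203, -70], [0, 0, 0]], [0.5, [103, -203, -45], [0, 0, 0]], [0.5, [103, -203, -30], [0, 0, 0]], [0.5, [103, -203, -30], [0, 0, 0]]]}}

```text
time_s: 18.12
tool_pos: [398.8, 190.0, 2.3]
eef_rot: [0.142, 0.99, 0.0, 0.0]
force: [0.7, -0.1, -0.9]
finger_gap: 61.5
```

```bash
python3 - <<'E'
from h import *
rel((399,190,-25)); fix()
im,f=grab("side"); crop(im,130,110,100,80,8,"e3")
E
```

```text
t 18.12 pos [398.8 190.    2.3] gap 61.5 F [ 0.7 -0.1 -0.9] yawY 73.7 tilt 0.01 q [-0.51  0.65  0.01  2.22 -0.02  0.27  0.8 ]
(399, 190, -25) -> [-0.2  0.1 27.3]
turn [ 0.0002 -0.      0.001 ]
```

View pics/e3.png

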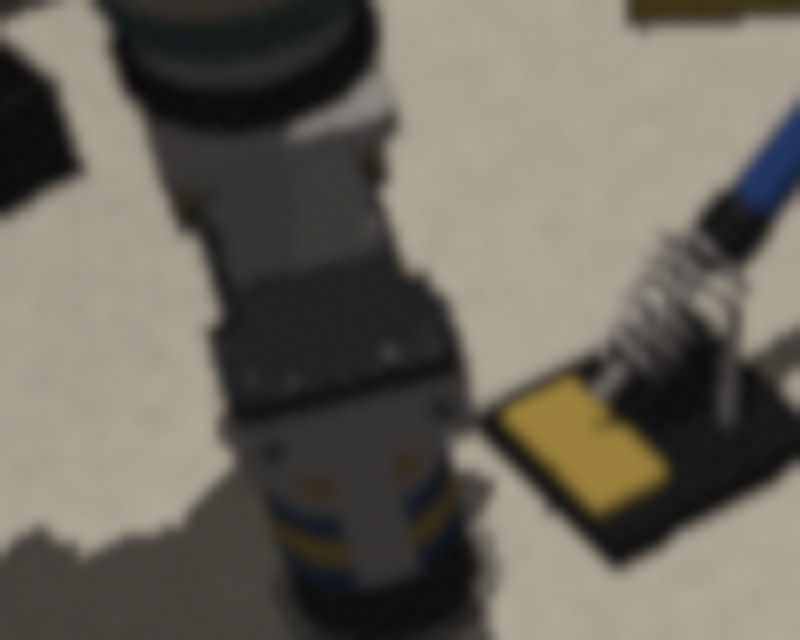

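Request:
{"method": "play_rows", "body": {"moves": [[0.5, [0, 0, 4], [0.014, 0.015, 0]], [0.5, [0, 0, 10], [0.027, 0.03, 0]], [0.5, [0, 0, 16], [0.027, 0.03, 0]], [0.5, [0, 0, 16], [0.027, 0.03, 0]]]}}

```text
time_s: 18.68
tool_pos: [398.7, 190.0, -13.7]
eef_rot: [0.142, 0.99, -0.011, -0.017]
force: [-0.7, -0.2, -1.2]
finger_gap: 61.3
```

```bash
python3 - <<'E'
from h import *
rel((399,190,-25)); fix()
E
```

```text
t 18.68 pos [398.7 190.  -13.7] gap 61.3 F [-0.7 -0.2 -1.2] yawY 73.7 tilt 2.31 q [-0.51  0.7   0.01  2.18 -0.02  0.3   0.8 ]
(399, 190, -25) -> [-0.6  0.4 11.3]
turn [-0.0268 -0.0301  0.001 ]
```

Request:
{"method": "play_rows", "body": {"moves": [[0.5, [0, 0, 6], [0, 0, 0]], [0.5, [0, 0, 10], [0, 0, 0]], [0.5, [0, 0, 10], [0, 0, 0]], [0.5, [0, 0, 10], [0, 0, 0]], [0.6, [0, 0, 10], [0, 0, 0]], [0.75, [0, 0, 10], [0, 0, 0]], [0.8, [0, 0, 10], [0, 0, 0]], [0.8, [0, 0, 10], [0, 0, 0]], [0.8, [0, 0, -5], [0, 0, 0]], [0.8, [0, 0, -40], [-0.015, -0.015, 0]], [0.8, [0, 0, -80], [-0.027, -0.03, 0]], [0.8, [0, 0, -120], [-0.027, -0.03, 0]]]}}

```text
time_s: 20.18
tool_pos: [402.4, 191.7, 107.4]
eef_rot: [0.142, 0.99, -0.0, -0.0]
force: [1.5, -0.1, -0.3]
finger_gap: 75.4
```

```bash
python3 - <<'E'
from h import *
rel((440.5,-3.5,105),(440.5,-3.5,30),(440.5,-3.5,-24)); fix()
im,f=grab("side"); crop(im,130,130,100,80,8,"e4")
E
```

```text
t 20.18 pos [402.4 191.7 107.4] gap 75.4 F [ 1.5 -0.1 -0.3] yawY 73.7 tilt 0.04 q [-0.52  0.45  0.02  2.13 -0.02  0.56  0.8 ]
(440.5, -3.5, 105) -> [ -91.5 -176.6    2.4]
(440.5, -3.5, 30) -> [ -91.5 -176.5   77.4]
(440.5, -3.5, -24) -> [ -91.6 -176.5  131.4]
turn [-0.0003 -0.0006  0.001 ]
```

View pics/e4.png

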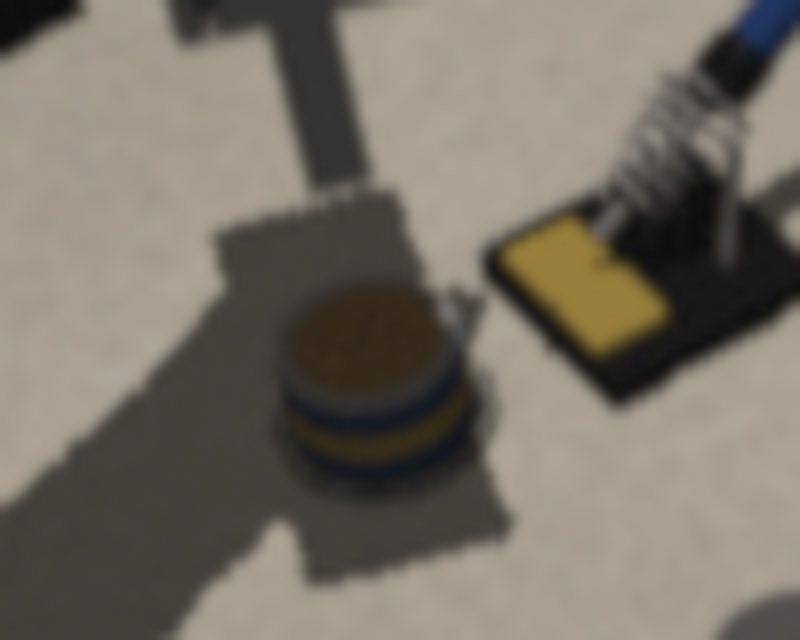

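Request:
{"method": "play_rows", "body": {"grip_force": 35, "moves": [[0.88, [-10, -20, 0], [0, 0, 0]], [0.88, [-30, -58, 0], [0, 0, 0]], [0.88, [-52, -100, 0], [0, 0, 0]], [0.88, [-75, -145, 0], [0, 0, 0]], [0.88, [-91, -176, 10], [0, 0, 0]], [0.88, [-91, -176, 40], [0, 0, 0]], [0.88, [-91, -176, 77], [0, 0, 0]], [0.88, [-91, -176, 90], [0, 0, 0]], [0.88, [-91, -176, 90], [0, 0, 0]], [0.88, [-91, -176, 90], [0, 0, 0]]]}}

```text
time_s: 21.48
tool_pos: [444.8, -0.7, 21.9]
eef_rot: [0.142, 0.99, 0.002, 0.004]
force: [0.0, 0.6, 0.5]
finger_gap: 83.2
```

```bash
python3 - <<'E'
from h import *
rel((440.5,-3.5,-24)); fix()
im,f=grab("side"); crop(im,180,160,100,80,8,"f1")
im,f=grab("top"); crop(im,160,200,100,80,8,"f2")
E
```

```text
t 21.48 pos [444.8  -0.7  21.9] gap 83.2 F [0.  0.6 0.5] yawY 73.7 tilt 0.52 q [-0.05  0.61 -0.01  2.21 -0.    0.31  1.23]
(440.5, -3.5, -24) -> [ 3.6 -4.2 45.8]
turn [0.006  0.0067 0.001 ]
```

View pics/f1.png

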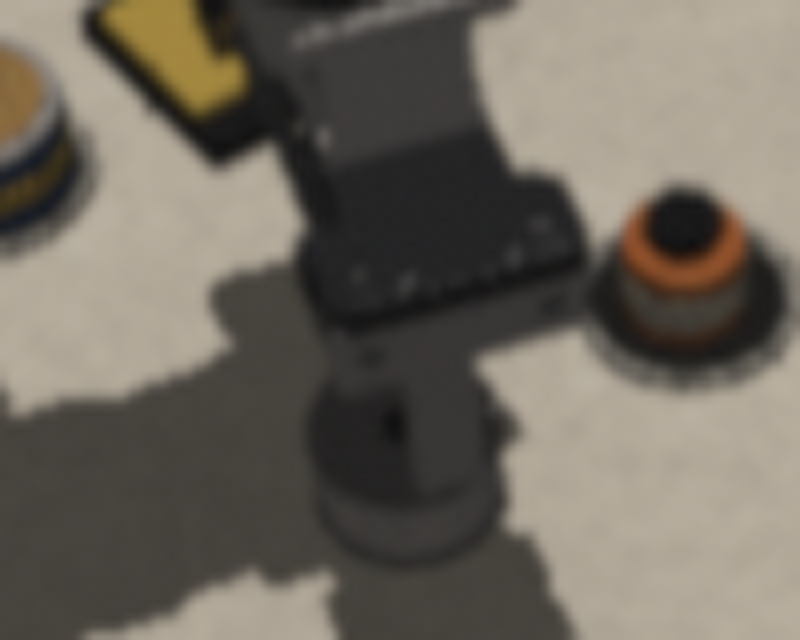

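View pics/f2.png

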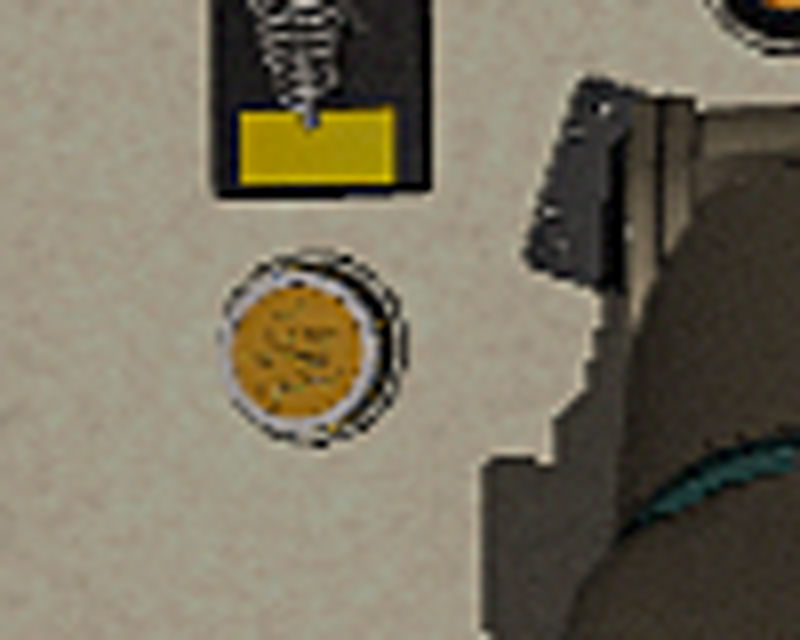

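```bash
python3 - <<'E'
from h import *
im,f=grab("top")
p=lambda u,v:((u+.5)/8-.5+160,(v+.5)/8-.5+200)
print(back(f,p(303,352),39),back(f,p(313,349),2))
E
```

```text
[[397.49065988 188.67983688  39.        ]] [[397.33443092 190.44035137   2.        ]]
```

Request:
{"method": "play_rows", "body": {"moves": [[0.88, [2, -2, 0], [0.01, 0.03, 0]], [0.88, [6, -5, 0], [0.023, 0.064, 0]], [0.88, [6, -5, 12], [0.023, 0.064, 0]], [0.88, [6, -5, 25], [0.023, 0.064, 0]], [0.88, [6, -5, 25], [0.023, 0.064, 0]], [0.88, [6, -5, 25], [0.023, 0.064, 0]]]}}

```text
time_s: 22.38
tool_pos: [437.5, -3.7, -3.4]
eef_rot: [0.142, 0.989, -0.004, -0.03]
force: [-0.1, 0.5, 0.5]
finger_gap: 82.9
```

```bash
python3 - <<'E'
from h import *
rel((437.5,-3.5,-25)); fix()
E
```

```text
t 22.38 pos [437.5  -3.7  -3.4] gap 82.9 F [-0.1  0.5  0.5] yawY 73.7 tilt 3.44 q [-0.05  0.68 -0.01  2.17  0.    0.35  1.23]
(437.5, -3.5, -25) -> [-1.2  0.6 21.6]
turn [-0.0171 -0.0576  0.0011]
```

Request:
{"method": "play_rows", "body": {"moves": [[0.88, [-1, 0, 10], [0, 0, 0]], [0.88, [-1, 0, 19], [0, 0, 0]], [0.88, [-1, 0, 24], [0, 0, 0]], [0.88, [-1, 0, 24], [0, 0, 0]], [0.7, [-1, 0, 24], [0, 0, 0]], [0.5, [-1, 0, 24], [0, 0, 0]], [0.5, [-1, 0, 24], [0, 0, 0]], [0.5, [-1, 0, 24], [0, 0, 0]], [0.5, [-1, 0, 24], [0, 0, 0]]]}}

```text
time_s: 23.5
tool_pos: [437.2, -3.9, -27.2]
eef_rot: [0.142, 0.989, -0.004, -0.029]
force: [-0.1, 0.6, 2.8]
finger_gap: 58.2
```

```bash
python3 - <<'E'
from h import *
rel((437.5,-3.5,100),(618.5,-193,100),(618.5,-193,10)); fix()
im,f=grab("side"); crop(im,180,160,100,80,8,"f3")
E
```

```text
t 23.5 pos [437.2  -3.9 -27.2] gap 58.2 F [-0.1  0.6  2.8] yawY 73.7 tilt 3.41 q [-0.05  0.73 -0.01  2.18  0.    0.29  1.23]
(437.5, -3.5, 100) -> [   7.1   -1.7 -127. ]
(618.5, -193, 100) -> [-219.6 -132.7 -137.7]
(618.5, -193, 10) -> [-224.7 -131.2  -47.9]
turn [-0.0169 -0.0571  0.0012]
```

View pics/f3.png

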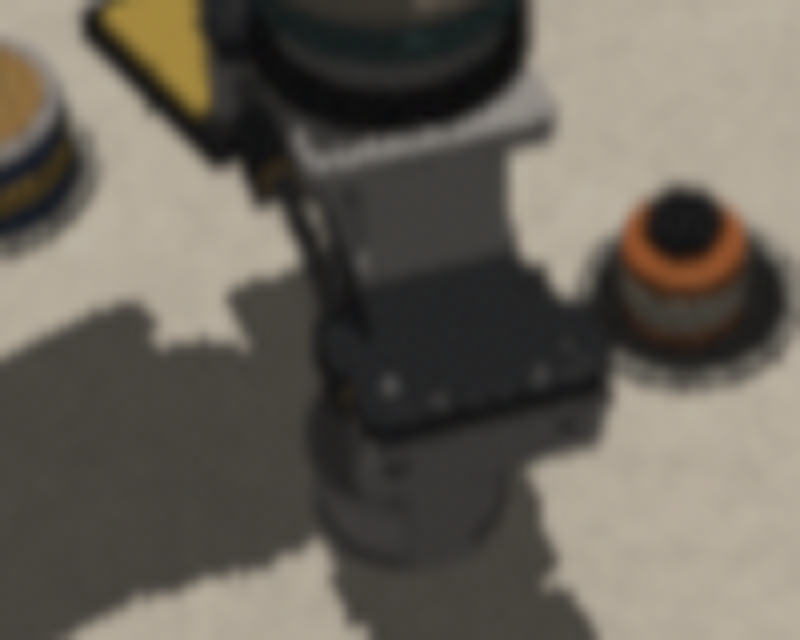

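```bash
python3 - <<'E'
from h import *
s=manip.get_state(); R=Ro.from_quat(s["eef_rot"]).as_matrix(); p=s["tool_pos"]
im,f=grab("side")
def show(pts,lab): print(lab,((proj(f,pts)-[180,160])*8+3.5).round().tolist())
show([p+R@np.float64(q) for q in [(8,-29.1,-33),(-8,-29.1,-33),(8,-41.6,-33),(-8,-41.6,-33),(8,-41.6,-65),(-8,-41.6,-65)]],"finger")
print((p+R@np.float64((0,0,-52))).round(1))
a=np.linspace(0,2*np.pi,37)
for c in [(440.5,-3.5)]:
    for z in (0,34):
        q=(proj(f,[(c[0]+30*np.cos(t),c[1]+30*np.sin(t),z) for t in a])-[180,160])*8+3.5
        print(z,q.min(0),q.max(0))
crop(im,200,185,60,50,13,"f4")
E
```

```text
finger [[406.0, 564.0], [457.0, 550.0], [419.0, 595.0], [470.0, 582.0], [417.0, 530.0], [469.0, 516.0]]
[440.3  -3.9  24.7]
0 [309.8880191  416.45658753] [503.97276827 573.14107373]
34 [299.41841211 348.51824808] [498.79370785 506.77860281]
```

View pics/f4.png

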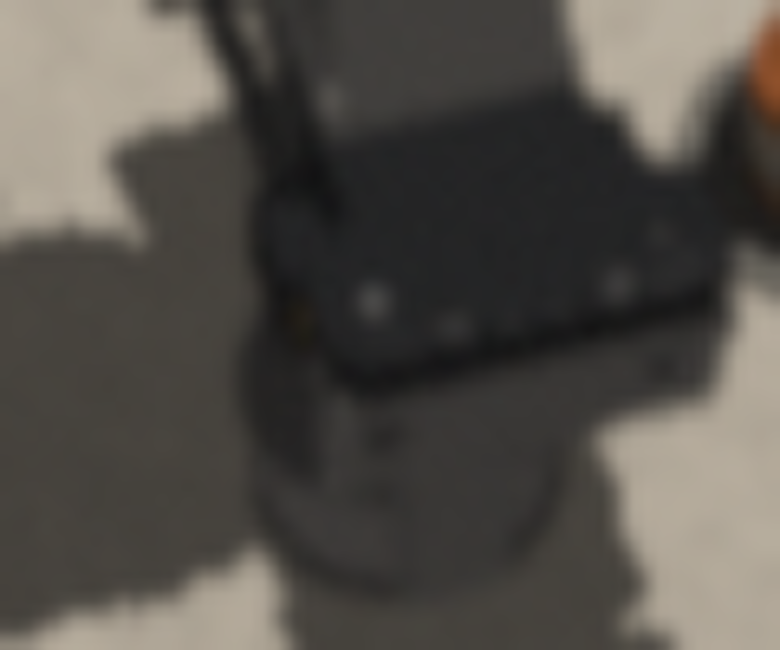

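```bash
python3 - <<'E'
from h import *
im,f=grab("side")
from scipy.optimize import least_squares
Q=[0.142,0.99,0,0]
D=[((491.5,195,105.6),[.142,.99,.001,0],84.3,(141,67,6),[(360,433),(405,422)]),
((555.2,5,145),[.142,.99,.002,.004],56.5,(215,140,8),[(417,135),(490,121)]),
((402.4,191.7,107.4),Q,75.4,(130,130,8),[(314,190),(369,181)]),
((557,356,43.7),[.142,.99,.003,.006],84.6,(150,60,8),[(353,447),(400,435)])]
def pred(d,o):
    p,q,g,(u,v,s),_=d; R=Ro.from_quat(q).as_matrix()
    return proj(f,[np.array(p)+R@(np.array([sx,-(g/2+12.5),0])+o) for sx in (8,-8)])
def obs(d):
    u,v,s=d[3]; return (np.array(d[4])+.5)/s-.5+[u,v]
for d in D: print((obs(d)-pred(d,np.array([0,0,-33.]))).round(1).tolist())
r=least_squares(lambda o:np.concatenate([(obs(d)-pred(d,o)).ravel() for d in D]),[0,0,-33.]); print(r.x,r.cost, r.fun.round(1))
r=least_squares(lambda o:np.concatenate([(obs(d)-pred(d,np.array([o[0],0,o[1]]))).ravel() for d in D]),[0,-33.]); print(r.x,r.cost, r.fun.round(1))
E
```

```text
[[-1.5, -3.5], [-0.4, -3.7]]
[[-1.7, -3.6], [0.5, -3.5]]
[[-0.7, -3.5], [-0.6, -2.9]]
[[-1.4, -2.8], [-1.0, -2.9]]
[  0.31332779   3.15004507 -41.10403554] 2.1344833462817103 [-0.7 -0.2  0.4 -0.4 -1.1 -0.   1.2  0.1  0.3 -0.1  0.5  0.4 -0.6  0.2
 -0.2  0. ]
[  0.89138667 -43.95690347] 2.2699111457494427 [-0.6 -0.2  0.4 -0.4 -1.4 -0.1  0.9  0.   0.5 -0.2  0.6  0.4 -0.5  0.2
 -0.2  0.1]
```

Request:
{"method": "play_rows", "body": {"moves": [[0.5, [0, 0, -8], [0, 0, 0]], [0.5, [2, 0, -30], [0, 0, 0]], [0.5, [4, -1, -70], [0, 0, 0]], [0.5, [6, -2, -110], [0, 0, 0]], [0.5, [7, -2, -127], [0, 0, 0]], [0.5, [7, -2, -127], [0, 0, 0]]]}}

```text
time_s: 24.4
tool_pos: [438.1, -3.9, 101.0]
eef_rot: [0.142, 0.989, -0.004, -0.028]
force: [0.3, 0.9, -2.8]
finger_gap: 58.6
```

```bash
python3 - <<'E'
from h import *
rel((437.5,-3.5,100),(618.5,-193,100),(618.5,-193,10)); fix()
im,f=grab("side"); crop(im,170,120,100,80,8,"f5")
E
```

```text
t 24.4 pos [438.1  -3.9 101. ] gap 58.6 F [ 0.3  0.9 -2.8] yawY 73.7 tilt 3.27 q [-0.05  0.48 -0.    2.1  -0.    0.62  1.23]
(437.5, -3.5, 100) -> [0.7 0.2 1.1]
(618.5, -193, 100) -> [-226.  -130.8   -9.2]
(618.5, -193, 10) -> [-231.  -129.3   80.6]
turn [-0.0162 -0.0548  0.0011]
```

View pics/f5.png

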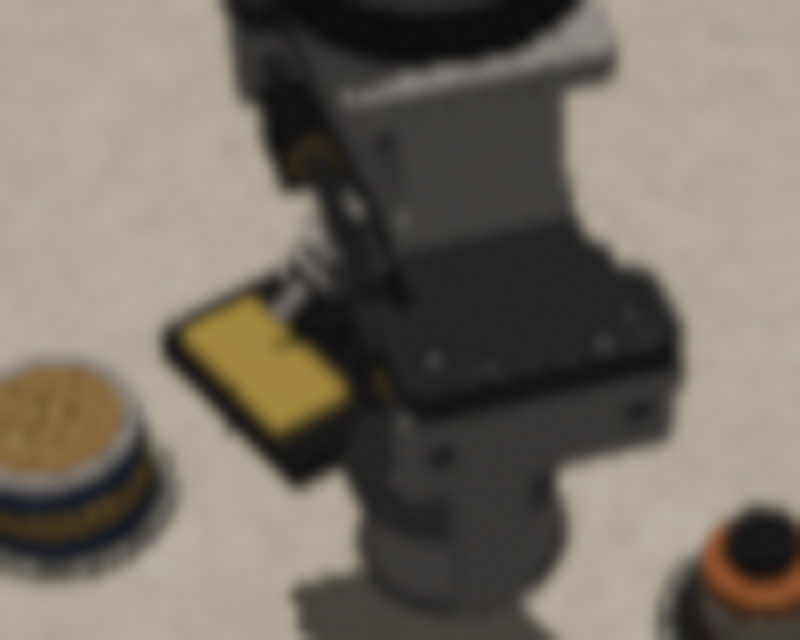

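Request:
{"method": "play_rows", "body": {"moves": [[0.5, [-20, -12, -1], [0, 0, 0]], [0.5, [-55, -32, -2], [0, 0, 0]], [0.5, [-92, -53, -4], [0, 0, 0]], [0.5, [-130, -75, -5], [0, 0, 0]], [0.5, [-168, -97, -7], [0, 0, 0]], [0.5, [-205, -119, -8], [0, 0, 0]], [0.5, [-226, -131, -9], [0, 0, 0]], [0.5, [-227, -131, 10], [0, 0, 0]], [0.5, [-229, -130, 40], [0, 0, 0]], [0.5, [-230, -129, 65], [0, 0, 0]], [0.5, [-231, -129, 80], [0, 0, 0]], [0.5, [-231, -129, 80], [0, 0, 0]], [0.5, [-231, -129, 80], [0, 0, 0]]]}}

```text
time_s: 26.08
tool_pos: [618.0, -192.6, 9.8]
eef_rot: [0.142, 0.989, -0.004, -0.029]
force: [-0.3, 0.3, -3.1]
finger_gap: 58.7
```

```bash
python3 - <<'E'
from h import *
rel((618.5,-193,-23)); fix()
im,f=grab("side"); crop(im,285,175,100,80,8,"g1")
E
```

```text
t 26.07 pos [ 618.  -192.6    9.8] gap 58.7 F [-0.3  0.3 -3.1] yawY 73.7 tilt 3.34 q [0.25 0.85 0.   1.58 0.02 0.77 1.52]
(618.5, -193, -23) -> [-2.4  0.3 32.7]
turn [-0.0167 -0.0559  0.0013]
```

View pics/g1.png

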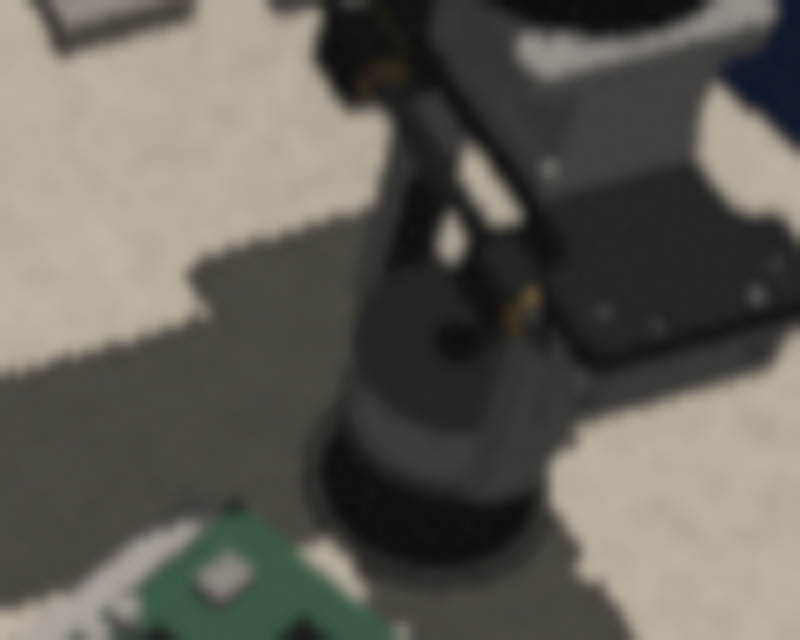

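```bash
python3 - <<'E'
from h import *
im,f=grab("side")
print(back(f,((458.5)/8-.5+285,342.5/8-.5+175),71), proj(f,[(621.5,-193,2)]), "pad", back(f,(428.5/8-.5+285,470.5/8-.5+175),2))
E
```

```text
[[ 622.57858376 -192.20736037   71.        ]] [[337.54575903 235.12212481]] pad [[ 626.11000745 -189.92136747    2.        ]]
```

Request:
{"method": "play_rows", "body": {"moves": [[0.5, [-1, 0, 15], [0, 0, 0]], [0.5, [-2, 0, 26], [0, 0, 0]], [0.5, [-2, 0, 32], [0, 0, 0]], [0.5, [-2, 0, 34], [0, 0, 0]], [0.5, [-2, 0, 34], [0, 0, 0]], [0.5, [-2, 0, 34], [0, 0, 0]]]}}

```text
time_s: 26.92
tool_pos: [618.8, -193.6, -23.3]
eef_rot: [0.142, 0.989, -0.004, -0.028]
force: [0.5, -0.1, -3.4]
finger_gap: 58.4
```

Still hanging (−3.4 N); lower 2 mm more, then release and lift.

Request:
{"method": "play_rows", "body": {"moves": [[0.5, [0, 1, 1], [0, 0, 0]], [0.5, [0, 1, 2], [0, 0, 0]], [0.5, [0, 1, 2], [0, 0, 0]], [0.65, [0, 1, 2], [0, 0, 0]], [0.8, [0, 1, 2], [0, 0, 0]], [0.85, [0, 1, 2], [0, 0, 0]], [0.85, [0, 1, 2], [0, 0, 0]], [0.85, [0, 1, 2], [0, 0, 0]], [0.85, [0, 1, -15], [0, 0, 0]], [0.85, [1, 1, -50], [0, 0, 0]], [0.85, [3, 1, -90], [0, 0, 0]], [0.85, [5, 1, -130], [-0.017, -0.056, 0]]]}}

```text
time_s: 28.42
tool_pos: [623.5, -190.8, 109.0]
eef_rot: [0.142, 0.99, 0.0, 0.003]
force: [-0.2, 0.4, -0.0]
finger_gap: 79.8
```

```bash
python3 - <<'E'
from h import *
rel((428.5,-359,105),(428.5,-359,20),(428.5,-359,-28)); fix()
im,f=grab("side"); crop(im,285,175,100,80,8,"g2")
E
```

```text
t 28.43 pos [ 623.5 -190.8  109. ] gap 79.8 F [-0.2  0.4 -0. ] yawY 73.7 tilt 0.32 q [ 0.26  0.69 -0.01  1.58  0.01  0.86  1.53]
(428.5, -359, 105) -> [ 140.  -216.1    3. ]
(428.5, -359, 20) -> [ 140.5 -216.2   88. ]
(428.5, -359, -28) -> [ 140.7 -216.3  136. ]
turn [0.001  0.0055 0.0021]
```

View pics/g2.png

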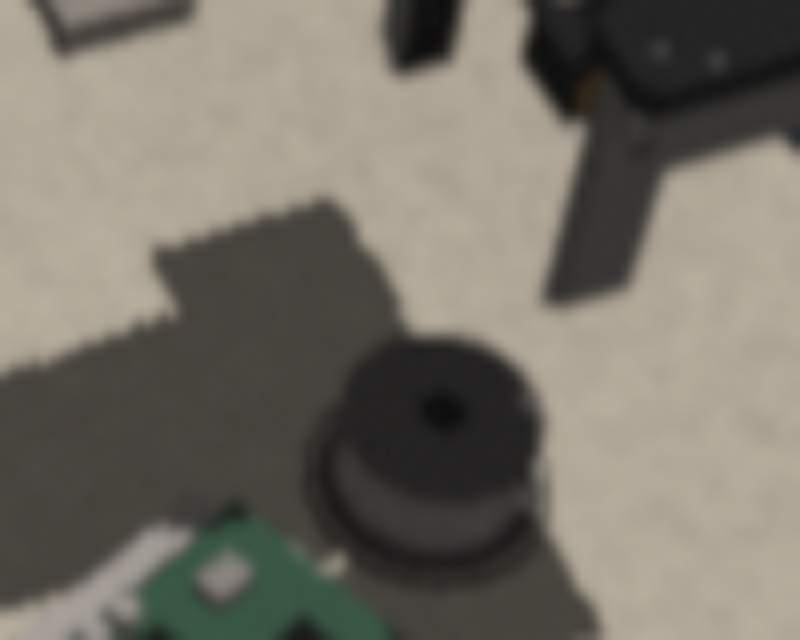

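Request:
{"method": "play_rows", "body": {"grip_force": 25, "moves": [[0.85, [12, -20, 0], [0.001, 0.005, 0]], [0.66, [37, -57, 0], [0.001, 0.005, 0]], [0.66, [63, -97, 0], [0.001, 0.005, 0]], [0.66, [89, -137, 0], [0.001, 0.005, 0]], [0.66, [115, -177, 0], [0.001, 0.005, 0]], [0.66, [136, -210, 5], [0.001, 0.005, 0]], [0.66, [140, -216, 30], [0.001, 0.005, 0]], [0.66, [140, -216, 65], [0.001, 0.005, 0]], [0.66, [140, -216, 95], [0.001, 0.005, 0]], [0.66, [140, -216, 95], [0.001, 0.005, 0]], [0.66, [140, -216, 95], [0.001, 0.005, 0]]]}}

```text
time_s: 29.85
tool_pos: [430.0, -361.3, 18.5]
eef_rot: [0.143, 0.99, -0.001, 0.004]
force: [-0.2, -0.9, 0.2]
finger_gap: 62.1
```

```bash
python3 - <<'E'
from h import *
rel((428.5,-359,-28)); fix()
im,f=grab("side"); crop(im,280,280,100,80,8,"g3")
im,f=grab("top"); crop(im,290,140,60,60,12,"g4")
E
```

```text
t 29.85 pos [ 430.  -361.3   18.5] gap 62.1 F [-0.2 -0.9  0.2] yawY 73.6 tilt 0.49 q [ 0.67  0.71 -0.03  1.9   0.03  0.52  1.9 ]
(428.5, -359, -28) -> [ 2.4  1.8 46.4]
turn [-0.0007  0.0086 -0.0002]
```

View pics/g3.png

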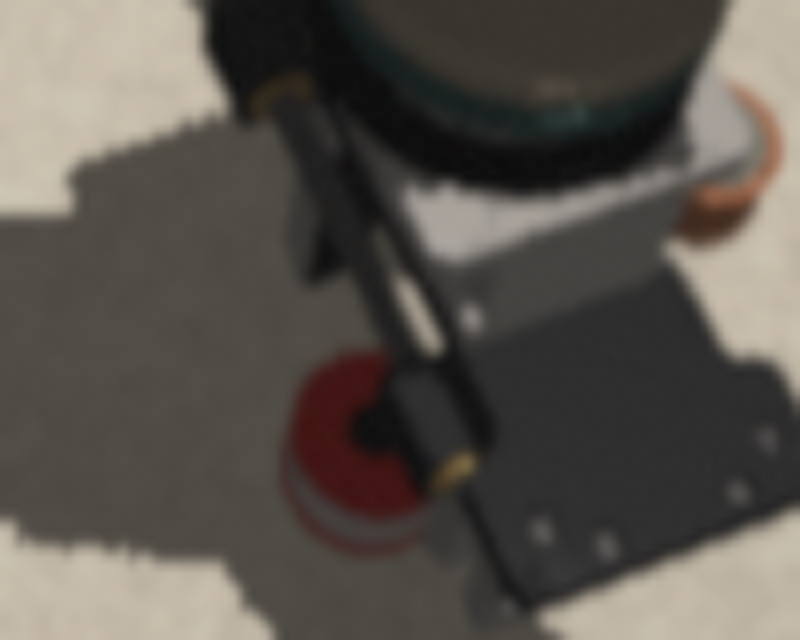

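View pics/g4.png

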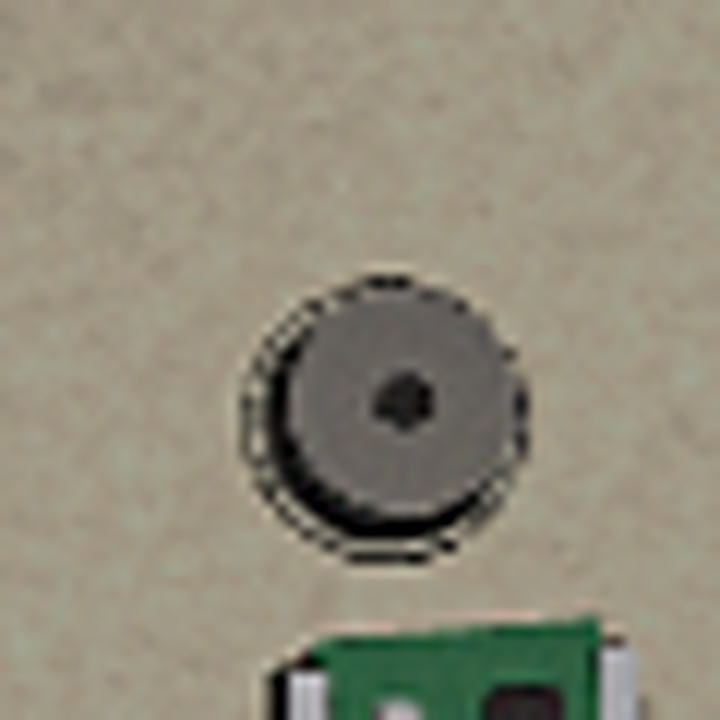

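```bash
python3 - <<'E'
from h import *
im,f=grab("top"); _,fs=grab("side")
p=lambda u,v:((u+.5)/12-.5+290,(v+.5)/12-.5+140)
print(back(f,p(402,402),36),back(f,p(400,400),36),back(f,p(386,420),2))
print(back(fs,(443.5/8-.5+285,410.5/8-.5+175),36))
E
```

```text
[[ 620.56527929 -191.18352474   36.        ]] [[ 621.07276286 -190.66940728   36.        ]] [[ 620.3507602 -191.9116332    2.       ]]
[[ 624.23297195 -191.46785838   36.        ]]
```

Request:
{"method": "play_rows", "body": {"moves": [[0.66, [1, 1, 10], [0, 0.008, 0]], [0.66, [2, 2, 25], [0, 0.008, 0]], [0.66, [2, 2, 38], [0, 0.008, 0]], [0.66, [2, 2, 46], [0, 0.008, 0]], [0.66, [2, 2, 47], [0, 0.008, 0]], [0.66, [2, 2, 47], [0, 0.008, 0]], [0.3, [2, 2, 47], [0, 0.008, 0]], [0.3, [2, 2, 47], [0, 0.008, 0]], [0.3, [2, 2, 47], [0, 0.008, 0]], [0.3, [2, 2, 47], [0, 0.008, 0]], [0.3, [2, 2, 47], [0, 0.008, 0]]]}}

```text
time_s: 31.42
tool_pos: [430.2, -359.1, -27.7]
eef_rot: [0.142, 0.99, -0.001, 0.001]
force: [-0.3, -0.8, 3.5]
finger_gap: 40.5
```

```bash
python3 - <<'E'
from h import *
rel((428.5,-359,105),(622,-191.3,105),(622,-191.3,25)); fix()
E
```

```text
t 31.43 pos [ 430.2 -359.1  -27.7] gap 40.5 F [-0.3 -0.8  3.5] yawY 73.6 tilt 0.18 q [ 0.66  0.79 -0.02  1.92  0.04  0.43  1.89]
(428.5, -359, 105) -> [   1.3   -0.5 -132.7]
(622, -191.3, 105) -> [-137.1  214.9 -132.6]
(622, -191.3, 25) -> [-136.8  215.   -52.6]
turn [-0.0014  0.0029  0.0003]
```

Request:
{"method": "play_rows", "body": {"moves": [[0.3, [0, 0, -15], [0, 0, 0]], [0.3, [0, 0, -50], [0, 0, 0]], [0.3, [0, 0, -90], [0, 0, 0]], [0.3, [-5, 8, -125], [0, 0, 0]], [0.3, [-22, 34, -132], [0, 0, 0]], [0.3, [-46, 72, -132], [0, 0, 0]], [0.3, [-71, 110, -132], [0, 0, 0]], [0.3, [-97, 150, -132], [0, 0, 0]], [0.3, [-122, 190, -132], [0, 0, 0]], [0.3, [-138, 214, -132], [0, 0, 0]], [0.3, [-139, 215, -110], [0, 0, 0]], [0.3, [-139, 215, -80], [0, 0, 0]], [0.3, [-139, 215, -56], [0, 0, 0]], [0.3, [-139, 215, -56], [0, 0, 0]], [0.3, [-139, 215, -56], [0, 0, 0]]]}}

```text
time_s: 33.3
tool_pos: [624.7, -192.1, 29.7]
eef_rot: [0.142, 0.99, -0.001, 0.002]
force: [0.6, 0.5, -0.3]
finger_gap: 40.4
```

```bash
python3 - <<'E'
from h import *
rel((624,-191.3,9)); fix()
im,f=grab("side"); crop(im,285,175,100,80,8,"h1"); cv2.imwrite("pics/h1full.png",im)
E
```

```text
t 33.3 pos [ 624.7 -192.1   29.7] gap 40.4 F [ 0.6  0.5 -0.3] yawY 73.6 tilt 0.26 q [ 0.26  0.8  -0.    1.63  0.01  0.71  1.53]
(624, -191.3, 9) -> [ 1.   0.6 20.7]
turn [-0.0013  0.0043  0.0003]
```

View pics/h1.png

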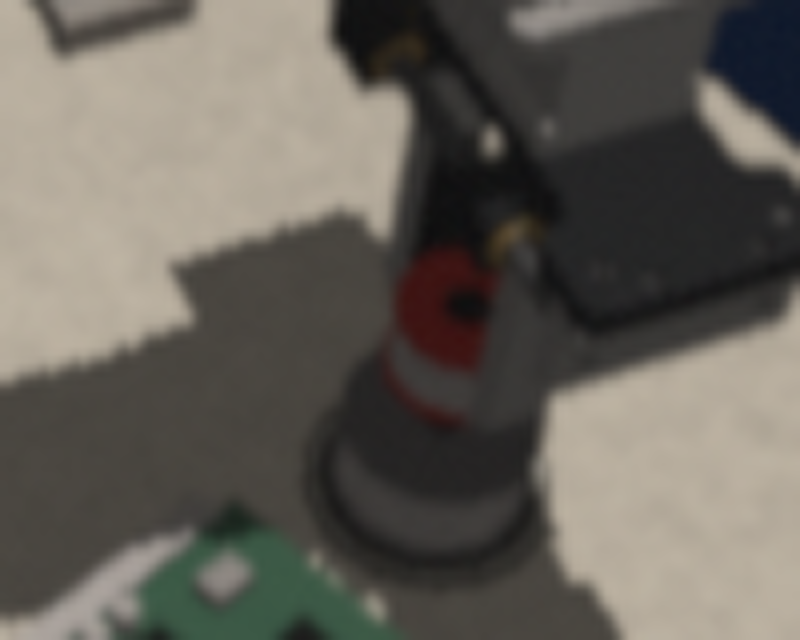

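```bash
python3 - <<'E'
from h import *
_,fs=grab("side")
print(back(fs,(465.5/8-.5+285,305.5/8-.5+175),85.4))
E
```

```text
[[ 623.93463451 -190.61933671   85.4       ]]
```

Request:
{"method": "play_rows", "body": {"moves": [[0.3, [0, 0, 8], [0, 0.004, 0]], [0.3, [0, 0, 15], [0, 0.004, 0]], [0.3, [0, 0, 19], [0, 0.004, 0]], [0.3, [0, 0, 20], [0, 0.004, 0]], [0.3, [0, 0, 20], [0, 0.004, 0]], [0.3, [0, 0, 20], [0, 0.004, 0]]]}}

```text
time_s: 34.15
tool_pos: [625.3, -192.4, 10.1]
eef_rot: [0.143, 0.99, -0.001, 0.001]
force: [0.4, -0.2, -0.9]
finger_gap: 40.6
```

Request:
{"method": "play_rows", "body": {"moves": [[0.3, [1, 1, 1], [0, 0, 0]], [0.3, [1, 1, 1.5], [0, 0, 0]], [0.3, [1, 1, 1.5], [0, 0, 0]], [0.3, [1, 1, 1.5], [0, 0, 0]]]}}

```text
time_s: 34.65
tool_pos: [624.7, -191.1, 8.7]
eef_rot: [0.142, 0.99, -0.001, 0.001]
force: [0.3, 0.5, -0.6]
finger_gap: 40.5
```

```bash
python3 - <<'E'
from h import *
rel()
im,f=grab("side"); crop(im,285,175,100,80,8,"h2")
E
```

```text
t 34.65 pos [ 624.7 -191.1    8.7] gap 40.5 F [ 0.3  0.5 -0.6] yawY 73.6 tilt 0.12 q [ 0.26  0.83 -0.    1.63  0.01  0.68  1.53]
```

View pics/h2.png

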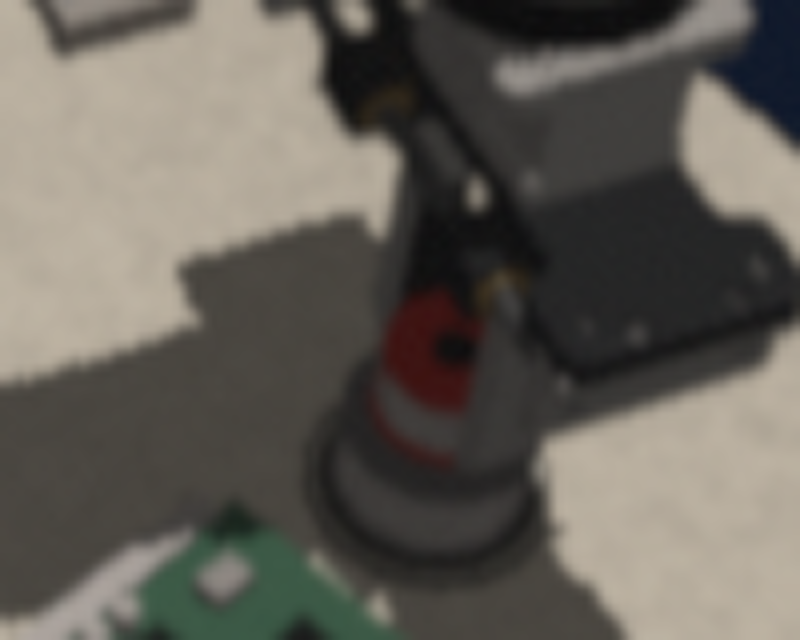

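Request:
{"method": "play_rows", "body": {"moves": [[0.3, [0, 0, 1], [0, 0, 0]], [0.3, [0, 0, 1], [0, 0, 0]], [0.4, [0, 0, 1], [0, 0, 0]], [0.5, [0, 0, 1], [0, 0, 0]], [0.62, [0, 0, 1], [0, 0, 0]], [0.62, [0, 0, 1], [0, 0, 0]], [0.62, [0, 0, 1], [0, 0, 0]], [0.62, [0, 0, -10], [0, 0, 0]], [0.62, [0, 0, -40], [0, 0, 0]], [0.62, [0, 0, -80], [0, 0, 0]], [0.62, [0, 0, -120], [0, 0, 0]], [0.62, [30, -45, -120], [0, 0, 0]], [0.62, [60, -90, -120], [0, 0, 0]], [0.62, [90, -135, -120], [0, 0, 0]], [0.62, [115, -175, -120], [0, 0, 0]], [0.62, [115, -175, -120], [0, 0, 0]], [0.62, [115, -175, -120], [0, 0, 0]]]}}

```text
time_s: 36.83
tool_pos: [465.9, -325.9, 129.4]
eef_rot: [0.142, 0.99, -0.001, 0.002]
force: [0.4, -0.1, -0.1]
finger_gap: 58.4
```

```bash
python3 - <<'E'
from h import *
rel()
im,f=grab("side"); cv2.imwrite("pics/i1.png",im); crop(im,285,175,100,80,8,"i2")
im,f=grab("top"); cv2.imwrite("pics/i3.png",im); crop(im,290,140,60,60,12,"i4")
E
```

```text
t 36.83 pos [ 465.9 -325.9  129.4] gap 58.4 F [ 0.4 -0.1 -0.1] yawY 73.6 tilt 0.19 q [ 0.57  0.56 -0.02  1.8   0.01  0.78  1.83]
```

View pics/i1.png

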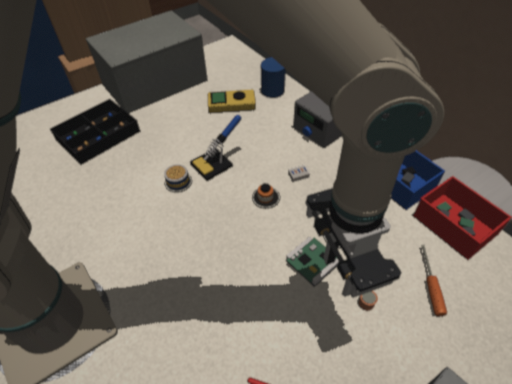

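View pics/i2.png

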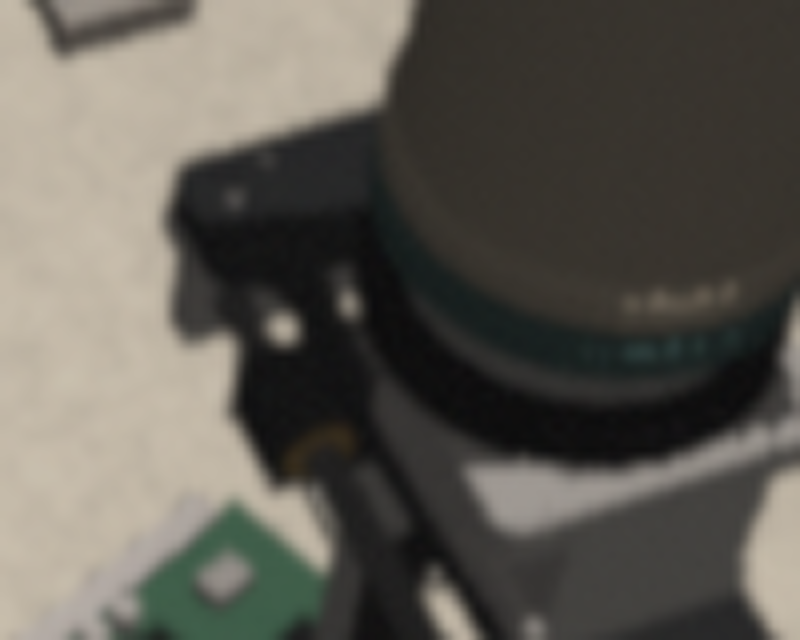

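View pics/i4.png

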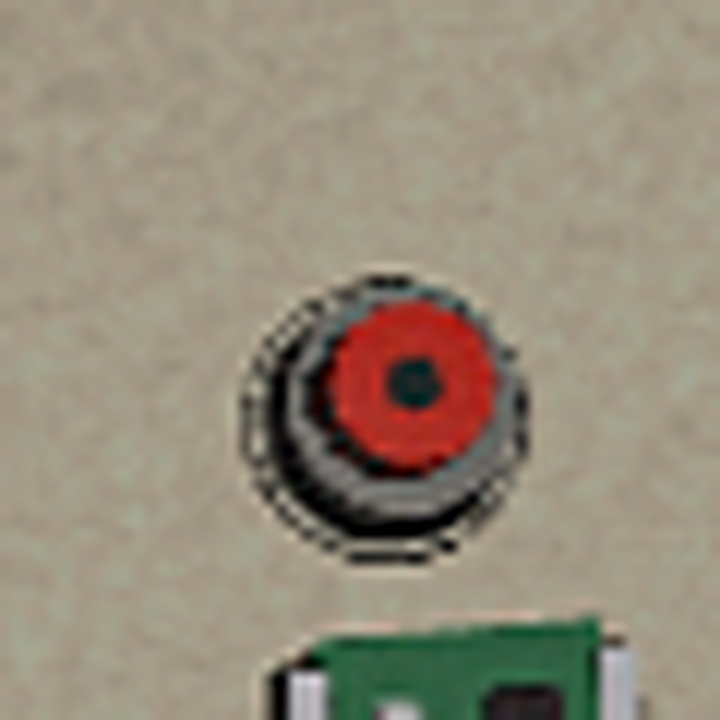

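View pics/i3.png

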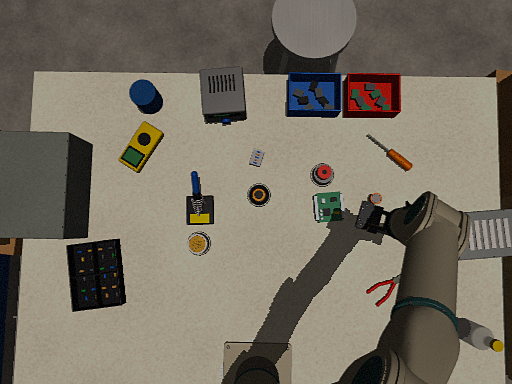

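```bash
python3 - <<'E'
from h import *
f=imaging.grab_frame("top")
p=lambda u,v:((u+.5)/12-.5+290,(v+.5)/12-.5+140)
print(back(f,p(413,384),64),back(f,p(402,401),36),back(f,p(386,420),2))
print(manip.get_state()["joint_torque"].round(1))
im=cv2.cvtColor(f["color"],cv2.COLOR_RGB2BGR); crop(im,180,220,40,40,12,"j1")
E
```

```text
[[ 621.34907776 -189.87512484   64.        ]] [[ 620.82346644 -191.1819555    36.        ]] [[ 620.3507602 -191.9116332    2.       ]]
[  0.4 -48.7   0.6 -15.6   0.    0.1  -0. ]
```

Request:
{"method": "play_rows", "body": {"moves": [[0.62, [15, 25, 0], [0, 0, 0]], [0.62, [40, 62, 0], [0, 0, 0]], [0.62, [66, 102, 0], [0, 0, 0]], [0.62, [92, 143, 0], [0, 0, 0]], [0.62, [115, 180, 0], [0, 0, 0]], [0.62, [125, 196, 0], [0, 0, 0]], [0.62, [125, 196, 0], [0, 0, 0]], [0.62, [125, 196, 0], [0, 0, 0]], [0.62, [125, 196, 0], [0, 0, 0]]]}}

```text
time_s: 38.1
tool_pos: [401.6, -102.8, 128.4]
eef_rot: [0.142, 0.99, -0.001, 0.001]
force: [-0.0, 0.8, 0.8]
finger_gap: 58.4
```

```bash
python3 - <<'E'
from h import *
rel()
im,f=grab("side"); cv2.imwrite("pics/k1.png",im); crop(im,285,175,100,80,8,"k2")
p=lambda u,v:((u+.5)/8-.5+285,(v+.5)/8-.5+175)
E
```

```text
t 38.1 pos [ 401.6 -102.8  128.4] gap 58.4 F [-0.   0.8  0.8] yawY 73.7 tilt 0.17 q [ 0.19  0.37 -0.02  2.19  0.01  0.58  1.45]
```

View pics/k1.png

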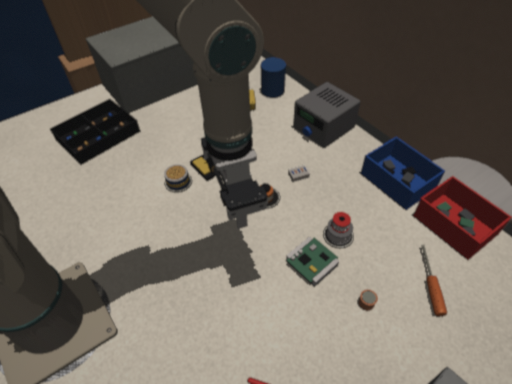

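View pics/k2.png

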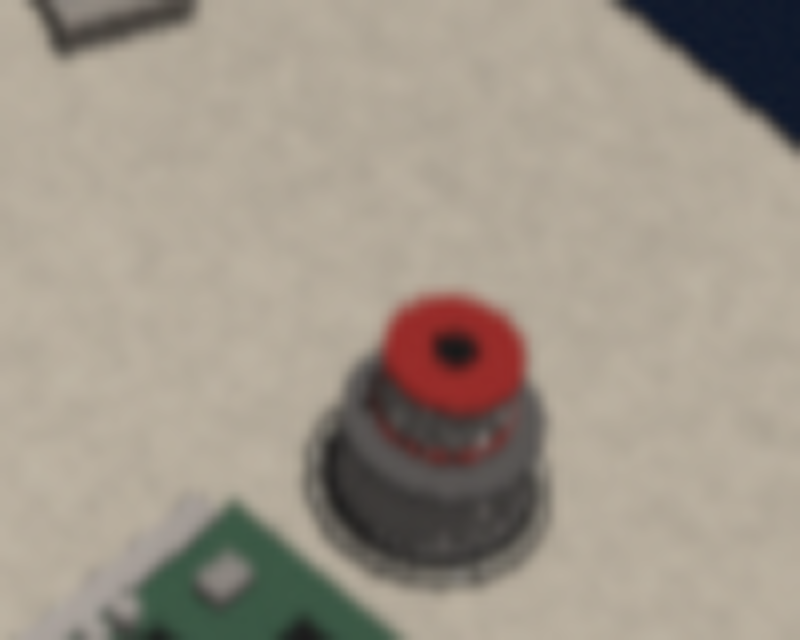

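The stack stands level: the red reel's hole is at (455,348) in the crop, the big reel sits inside its pad ring, and the gripper is clear of everything. I'm handing in.

```bash
python3 -c "
from cell import manip
print(manip.finish_job())"
```

```text
the job is handed in; nothing more can be done
None
```

The bench is laid out as asked and the job was handed in at about 38 s of the 120 s. No verdict is reported.

**Placings:** The tin is on the pad in front of the iron stand, the flux jar on the middle pad, the big reel on the pad behind the board, and the small reel on top of the big one.

**Last camera checks:** All four things looked upright, the gripper was open and clear of them, and the measured force was about zero.

| Thing | Offset from its centre | Limit |
|---|---|---|
| Tin | about 2 mm | 12 mm |
| Flux jar | about 1 mm (judged by eye in the top view) | 12 mm |
| Big reel | about 1 mm | 12 mm |
| Small reel on big reel | about 1.5 mm | 9 mm |

**What disagreed:**
- **Fingertip height:** the fingertips are really about 33 mm higher than the reported tool position (touch on the bench). The side images suggested 41–44 mm. Because of this, my first grasp closed around the jar's cap without moving it. I used 33 mm from then on.
- **Camera offsets:** the two cameras disagreed by 1–4 mm in x, so I averaged them.
- **Reel grips:** the finger openings on both reels read 1.5–2 mm under their flange diameters, but both held firmly.
- **Wrist tilt:** I tilted the wrist slightly to place the tin and pick up the big reel, because joint 6 was near its lower limit.

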